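# Stack the paint tins in the revolving stand

## Robot

A 6-joint arm with a two-finger parallel gripper is mounted at the origin on the work surface. World frame = base frame: x ahead of the robot, y to its left, z up, the work surface at z = 0. Lengths are in mm, angles in rad, forces in N, time in s.
With the tool pointing down it reaches from about 350 to 875 mm from the base axis. Payload 4.2 kg.
Tool frame: the origin (TCP) lies midway between the tips of the shut fingers; the grasp point (between the pads) lies arm.grip_depth behind it (arm.grip_depth is the distance from the TCP to the grasp point, in mm); z points along the fingers, y is the direction in which the jaws open and shut (so a half turn about z gives the same grasp; the last joint's range is limited). The gripper opens to 85 mm and grips with 20 to 120 N. Pads are 22 mm wide; open, the fingers measure 114 mm over their backs; the gripper's body (76 mm by 85 mm) begins 54 mm behind the grasp point. The pads swing forward as they close: fully open they stand 13 mm farther back than shut.
Start: joints at [1.417, 0.385, 0.008, 0, -1.194, -0.259], TCP at [250.701, 572.493, 231.312] pointing down, gripper open.
Joint ranges: [-3.14, 3.14], [-1.21, 2.06], [-1.07, 1.41], [-3.16, 2.05], [-2.99, -0.16], [-3.1, 3.1]. Speed limits (rad/s): [2.79, 2.79, 3.14, 3.14, 3.14, 3.14].

## Interface

Orientations are given as a unit quaternion [x, y, z, w].
In Python, from bench import arm gives the robot as it stands.
- The arm moves only by the tool play_rows, never from a script. Its argument "motion" is one flat list of numbers, 7 for each row, row after row: the opening in per cent of the stroke, from 0 (shut) to 100 (fully open), then the shift along the world's x, y, z in cm, then the turn, a rotation vector about the world's x, y, z in degrees. A call has 1 to 5 rows; each row is the pose to reach, as a shift and turn from the pose commanded when the call began; what a row does not reach only later rows make up. A row lasts 1/8 s, in which the tool goes at most 62.5 mm and 10.7 degrees, less where a joint would pass 70% of its speed; a pose out of reach is approached as far as the arm can. A call with a gripper value outside its range is refused whole. The fingers move at their own pace and stop on an object; the grip force is fixed at half the most. Time passes only in rows, so rows that repeat a pose let the fingers close. It gives the time, the measured TCP pose, the force and the opening at its end, in the units of the state.
- arm.read_state(): the state, without advancing time (a new reading comes with each control period).
- arm.get_image(name): name is "scene" or "top"; returns (picture, depth): 384x512x3 uint8, red, green, blue; 384x512 float32, mm along the optical axis (not along the pixel's ray), 0 where there is no reading.
- arm.camera_info(name): a dict with "fovy" (degrees; the focal length in pixels is half the picture's height over the tangent of half this angle, whatever the lens; pixels are square), "cx", "cy" (the principal point, pixels), "R" (3x3) and "t" (3): a world point X has camera coordinates R X + t. Camera axes: x right, y down, z forward; pixel columns grow to the right and rows downward; lengths in mm; the calibration is good to about 2 mm. A picture is of the moment at which its call begins. camera_info takes no time and is no camera call.
- arm.job_done(): hands the job in, once; it reports no verdict.
Trained networks look in the newest picture that a camera, given by its name, has taken for a name from the list of things; names that differ only in an ending like _2 or _b are one class to them, and where a whole thing is asked for, a point or a joint stands for the part that bears it (a point fixed in the world has none). Each returns a list of dicts, best first, with "confidence" (0 to 1); they miss things now and then, are a little off and sometimes report something else, mostly with a low value. They report only what shows in the picture. A call takes as long as a camera call. They do not tell look-alikes from the thing itself.
- arm.outline_of(thing, camera): "mask" (384x512 bool, what is visible of it) and "extent" ([left, top, width, height] in pixels, round what is visible of it).
- arm.place_of(thing, camera): "uv" ([column, row] in pixels: a listed point, or the origin of a listed thing).
The state is a dict: "clock": time; "joints": joint angles; "joint_vel": joint speeds; "joint_efforts": joint torques, N m; "position": TCP position; "ee_rot": TCP orientation; "contact_force": force on the tool from outside, world axes, zero at the start; "wrist_torque": the same for the moment, N m; "gripper_width": finger opening in mm.
Only numpy, scipy, OpenCV 4.12 (cv2) and the standard library are available. Lean on these libraries where they do the work, as an engineer would, in place of code of your own. Each camera call takes 0.05 s, during which the arm holds its last target.

## Task

First push the peg on the rim of the revolving stand until the small two-cheeked rack on it, which already holds the biggest metal tin, faces the brass pointer on the stand's foot. Then finish the column in the rack: stack the medium tin on the biggest one and the small tin on top, each centred on the one below with long sides and edges parallel. Set the tins down gently without dropping them, leave the rack in line with the pointer, and leave the jars and the saucer where they are.

Things in the scene. Friction and masses are not known exactly. Their poses are not given: they have to be found in the camera images.
- stand: revolving stand, fixed foot: dark steel disc, 200 mm across, on the table. Origin on the turning axis at table height. Its x axis points away from the brass pointer, which sticks out along its -x from under the turning disc to 188 mm from the axis, 10 mm high (16 mm wide, its arrow tip 25 mm)
- turntable (a joint): turn of the stand's wooden disc, rad, counter-clockwise from above; 0: rack in line with the pointer. Range +-2.2, starts at 0.7 to 1.6; no spring, stays where left, friction 0.25 N m (2 N at the rim). Disc radius 140 mm, top 36 mm above the table. Five jars (tops 84 mm above the table) are fixed on the half away from the rack, 110 mm or more from the centre of the biggest tin
- base_top (a point): centre of the top of the biggest tin (80 x 64 x 36 mm), held fixed in the rack: 72 mm above the table, 75 mm from the turning axis, turns with the disc. x points to the axis, y along the tin's 80 mm side, from cheek to cheek. Two brown wooden cheeks: inner faces at y = +-42 mm, 8 mm thick, 62 mm along x, tops 30 mm above this point. Fingers fit beside a tin only at the open x sides
- rim_peg (a point): top centre of the upright wooden peg on the disc's rim: 14 mm across, standing 40 mm above the disc (its top 76 mm above the table), 128 mm from the turning axis, turns with the disc. Seen from above it lies 1.31 rad clockwise of the rack round the axis
- caddy: fixed plywood caddy holding the medium tin. Origin at table height under its slot's centre. Floor 6 mm thick, 100 mm along x, y -134 to +44 mm. Slot walls at y = +-40 mm, 10 mm thick, 60 mm along x, tops 40 mm above the table, level with the tin's: it can be taken only by its short ends, at the slot's open x ends. On the -y side a tray of fixed brushes, 40 mm high, x -60 to +92 mm
- tin_medium: Medium tin: a closed flat tin of plain bare metal, a box 68 x 56 mm in plan and 34 mm high, about 220 g (varies by a third), lying flat in the caddy's slot at the start, long side along the slot, underside 6 mm above the table. Origin at the centre of its underside, x along its 68 mm side, y along its 56 mm side, z up. Upper side and underside are flat
- tin_small: Smallest tin: a closed flat tin of plain bare metal, a box 54 x 44 mm in plan and 30 mm high, about 140 g (varies by a third), lying flat on the table at one end of a row with two jars, left of the caddy. Origin at the centre of its underside, x along its 54 mm side, y along its 44 mm side, z up. Upper side and underside are flat
- jar_a: paint jar with a dark lid, standing in a row with the small tin and jar_d, in the middle of the row, 40 mm across, 55 mm high; origin at the centre of its underside. Leave it where it is. The table between the robot and the caddy is clear, free for putting things down
- jar_d: paint jar with a white lid, standing at one end of that row (the small tin at the other), 40 mm across, 55 mm high; origin at the centre of its underside. Leave it where it is
- jar_b: paint jar standing at the back, 40 mm across, 55 mm high; origin at the centre of its underside. Leave it where it is
- jar_c: paint jar standing between the stand and the tins, 40 mm across, 55 mm high; origin at the centre of its underside. Leave it where it is
- saucer: white china dish behind the caddy, 90 mm across, 22 mm high; origin at the centre of its underside. Leave it where it is
Things that resemble listed ones, but are neither listed nor needed, are in the scene too. Leave any purple or red look-alike of the tin_small alone.

How it is judged:
By the outcome, as a careful person would: the job done as asked, in the order asked, and still so for the second after the job is handed in, with the robot touching nothing.
It also fails if it takes over 72 s, if anything falls off the work surface, if the arm or the gripper's body presses on something with over 40 N, if the wrist force passes 120 N, or if a joint passes its speed limit or range.

## Working session

There is one attempt and no reset: what is moved stays moved. The work goes in short steps, Python scripts to look and compute and a tool call to move; the robot and the scene stay as the last step left them, time stands still between calls to the robot, and variables do not carry over. Pictures are saved under pics/ and viewed, and the job is handed in when it is done.

Besides the shell and the picture viewer there is one more tool, called after ">>>" as a command line: name --argument value ..., lists and objects as JSON in quotes. play_rows: Moves the arm, as the interface text tells. Its arguments: {"type":"object","properties":{"motion":{"type":"array","items":{"type":"number"}}},"required":["motion"]}

```bash
ls; mkdir -p pics; cat > h.py <<'E'
import numpy as np, cv2
from bench import arm
def K(name):
    c=arm.camera_info(name); f=192/np.tan(np.radians(c['fovy'])/2)
    return f,c['cx'],c['cy'],np.array(c['R']),np.array(c['t'])
def proj(name,X):
    f,cx,cy,R,t=K(name); p=np.atleast_2d(X)@R.T+t
    return np.c_[f*p[:,0]/p[:,2]+cx,f*p[:,1]/p[:,2]+cy]
def at_z(name,uv,z):
    f,cx,cy,R,t=K(name); uv=np.atleast_2d(uv)
    d=np.c_[(uv[:,0]-cx)/f,(uv[:,1]-cy)/f,np.ones(len(uv))]@R
    o=-R.T@t; s=(z-o[2])/d[:,2]
    return o+d*s[:,None]
def cloud(name,depth):
    f,cx,cy,R,t=K(name); v,u=np.mgrid[:384,:512]
    p=np.stack([(u-cx)/f*depth,(v-cy)/f*depth,depth],-1)
    return (p-t)@R
def snap(name,tag):
    im,d=arm.get_image(name); np.savez('pics/%s_%s.npz'%(name,tag),im=im,d=d)
    cv2.imwrite('pics/%s_%s.png'%(name,tag),cv2.resize(im[:,:,::-1],(768,576),interpolation=cv2.INTER_CUBIC))
    return im,d
E
python3 - <<'E'
from h import *
for n in ('scene','top'):
    snap(n,'0'); c=arm.camera_info(n); R=np.array(c['R']); print(n,c['fovy'],c['cx'],c['cy'],-R.T@np.array(c['t']))
print(arm.read_state()); print(arm.grip_depth)
E
```

```text
pics
scene 47.81373384488745 256.87138240102144 195.31923007784235 [ 916.1839034  -536.74307696 1069.7484162 ]
top 51.90451191424454 246.5361447782388 189.12747681754232 [ 236.75577994  -55.32163426 1321.15858643]
{'clock': 0.1, 'joints': array([ 1.41660929e+00,  3.85476329e-01,  6.79839417e-03, -4.35852925e-04,
       -1.19399765e+00, -2.58601833e-01]), 'joint_vel': array([-0.00117965, -0.00132632,  0.00203588,  0.00205917, -0.0012988 ,
        0.00084578]), 'joint_efforts': array([-3.74188403e-05, -3.93318450e+01,  1.88928813e+01,  4.19785514e+00,
       -2.59837776e-03,  3.57083685e-06]), 'position': array([250.50468374, 572.04943711, 230.34690548]), 'ee_rot': array([ 9.78759245e-01, -2.05010773e-01, -1.53253689e-04,  9.48917613e-04]), 'contact_force': array([-0.20414172, -0.02162513, -0.12349789]), 'wrist_torque': array([-0.01749738,  0.04057999,  0.01073728]), 'gripper_width': 85.10240833849821}
18.700000000000003
```

View pics/top_0.png

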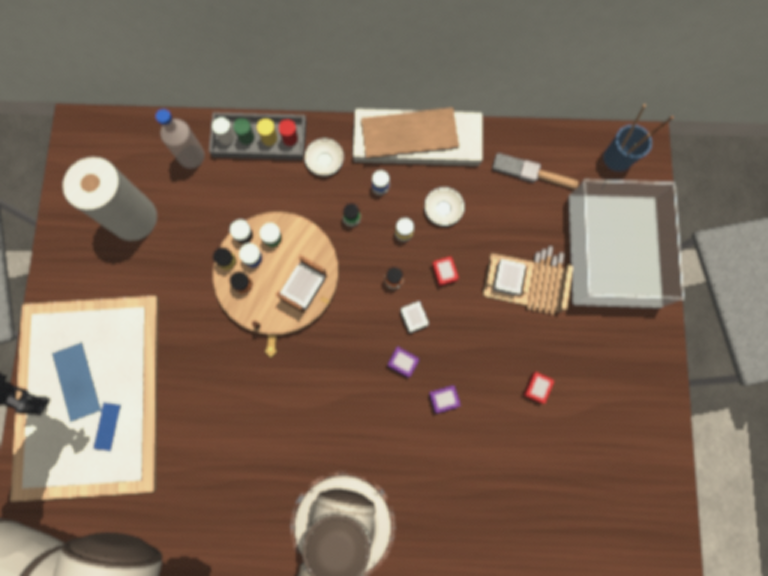

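View pics/scene_0.png

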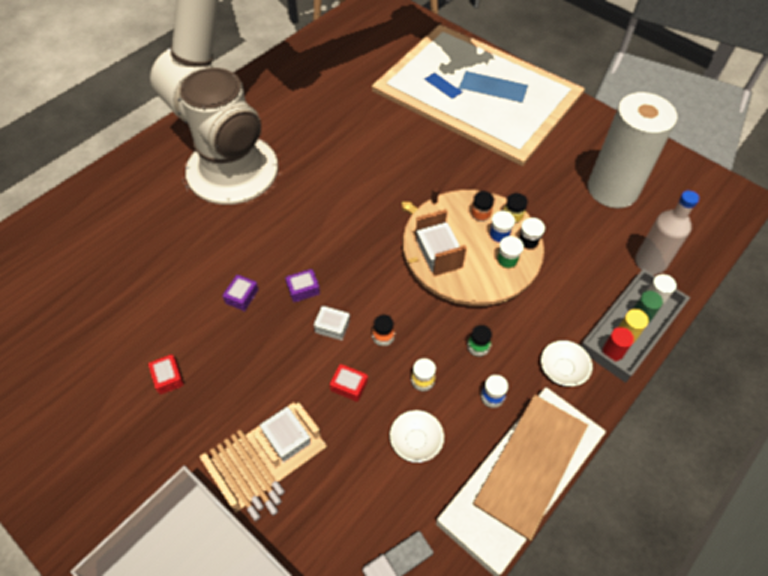

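Both views show the rack turned to the right of the brass pointer, with the peg on the near rim at about (257,325) in the top picture. The bare-metal small tin is at (414,317) and the caddy with the medium tin is at (510,277).

```bash
cat > m.py <<'E'
from h import *
E
python3 - <<'E'
from h import *
zz={'stand':0,'base_top':72,'rim_peg':76,'caddy':0,'tin_medium':6,'tin_small':0,'jar_a':0,'jar_d':0,'jar_b':0,'jar_c':0,'saucer':0}
for t,z in zz.items():
    for c in ('top','scene'):
        for r in arm.place_of(t,c)[:4]:
            print(t,c,round(r['confidence'],2),np.round(r['uv'],1),np.round(at_z(c,r['uv'],z)[0],1))
print(arm.read_state()['clock'])
E
```

```text
stand top 0.69 [182.5 180.4] [544.1 181.6   0. ]
stand top 0.47 [340.3 188. ] [ 535.6 -360.7    0. ]
stand scene 0.78 [312.7 166.7] [529.  175.9   0. ]
base_top top 0.77 [201.6 188.7] [501.8 104.8  72. ]
base_top scene 0.66 [292.7 160.9] [499.4 105.7  72. ]
base_top scene 0.28 [290.6 126.3] [411.5 204.1  72. ]
rim_peg top 0.94 [166.7 214.2] [414.2 210.7  76. ]
rim_peg scene 0.64 [291.3 127.5] [418.1 198.8  76. ]
caddy top 0.6 [335.8 186.8] [ 539.3 -345.4    0. ]
caddy scene 0.81 [190.4 293.5] [ 542.2 -353.2    0. ]
tin_medium top 0.82 [340.6 189. ] [ 530.8 -360.3    6. ]
tin_medium scene 0.71 [191.2 288.9] [ 537.  -344.5    6. ]
tin_medium scene 0.53 [314.9 169.1] [541.7 169.2   6. ]
tin_small top 0.82 [294.9 180.6] [ 556.4 -205.2    0. ]
tin_small top 0.81 [268.2 243.3] [ 339.  -118.4    0. ]
tin_small top 0.66 [359.3 261.2] [ 290.8 -419.4    0. ]
tin_small top 0.58 [292.2 266.2] [ 267.  -198.9    0. ]
tin_small scene 0.82 [223.  220.1] [ 454.8 -142.9    0. ]
tin_small scene 0.78 [202.2 194.6] [ 350.  -121.9    0. ]
tin_small scene 0.75 [232.6 256.2] [ 551.2 -205.7    0. ]
tin_small
[... 1185 characters left out ...]
9.4 231.4] [679.8  10.6   0. ]
jar_b scene 0.51 [255.9 225.5] [535.5 -93.7   0. ]
jar_c top 0.67 [231.1 146.7] [671.1  19.4   0. ]
jar_c top 0.64 [267.2 160. ] [ 626.9 -108.2    0. ]
jar_c top 0.61 [262.9 187. ] [530.2 -95.8   0. ]
jar_c top 0.46 [252.7 124.3] [756.9 -53.7   0. ]
jar_c scene 0.82 [284.2 252.9] [ 648.5 -105.5    0. ]
jar_c scene 0.71 [327.  265.1] [756.1 -56.8   0. ]
jar_c scene 0.57 [319.4 231.4] [679.8  10.6   0. ]
jar_c scene 0.51 [255.9 225.5] [535.5 -93.7   0. ]
saucer top 0.55 [292.2 138. ] [ 710.3 -194.3    0. ]
saucer top 0.3 [262.  186.7] [531.1 -92.7   0. ]
saucer scene 0.79 [278.4 293.9] [ 710.7 -204.     0. ]
saucer scene 0.61 [290.8 127.9] [379.9 252.6   0. ]
1.2
```

```bash
python3 - <<'E'
from h import *
for c in('top','scene'):
    z=np.load(f'pics/{c}_0.npz'); im,d=z['im'],z['d']
    P=cloud(c,d); print(c,(d==0).mean())
    # table plane residual
    m=(np.abs(P[...,2])<15)&(P[...,0]>250)&(P[...,0]<450)&(np.abs(P[...,1])<250)
    print(m.sum(),P[m][:,2].mean(),P[m][:,2].std())
    np.save(f'pics/P{c}.npy',P)
    u0,v0,w,h=(130,130,120,110) if c=='top' else (130,120,260,220)
    cr=im[v0:v0+h,u0:u0+w,::-1]; s=min(780/w,580/h); cv2.imwrite(f'pics/crop_{c}.png',cv2.resize(cr,None,fx=s,fy=s,interpolation=cv2.INTER_CUBIC))
E
```

```text
top 0.004007975260416667
7765 -0.9607598733964094 2.879710431368713
scene 0.0038808186848958335
7284 -0.9423680228389739 2.622352444013765
```

View pics/crop_top.png

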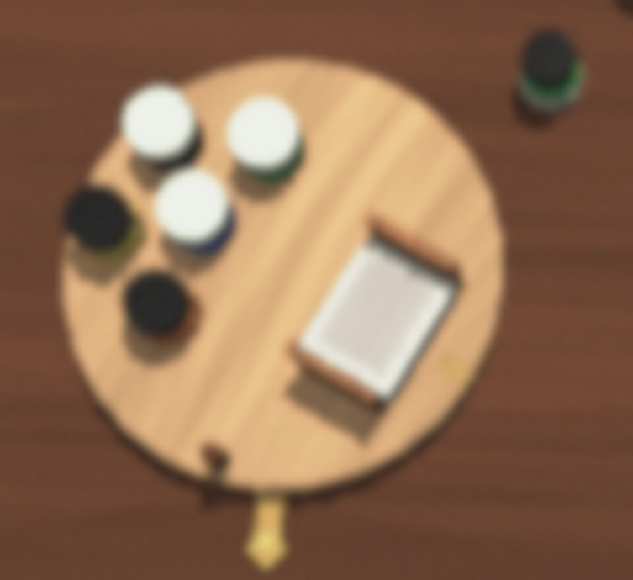

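View pics/crop_scene.png

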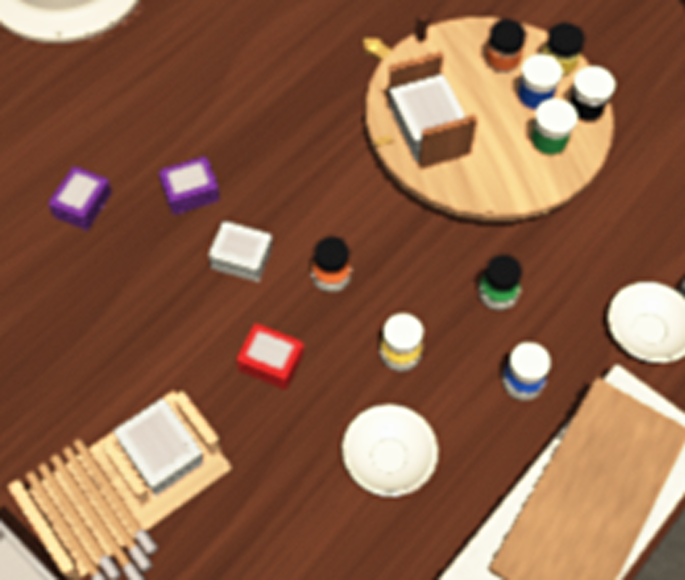

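```bash
cat >> h.py <<'E'
def tinfit(name,im,guess,z,rad=60,gray=True,thr=None):
    """bright low-saturation blob near projected guess -> rect at height z"""
    s=4
    uv=proj(name,[guess[0],guess[1],z])[0]; 
    W=28; u0,v0=int(uv[0])-W,int(uv[1])-W
    cr=im[v0:v0+2*W,u0:u0+2*W]; big=cv2.resize(cr,None,fx=s,fy=s,interpolation=cv2.INTER_CUBIC)
    hsv=cv2.cvtColor(big,cv2.COLOR_RGB2HSV)
    m=((hsv[...,2]>(thr or 140))&(hsv[...,1]<60)).astype(np.uint8)
    n,lab,st,cen=cv2.connectedComponentsWithStats(m)
    c=np.array([(uv[0]-u0+.5)*s-.5,(uv[1]-v0+.5)*s-.5])
    best=min(range(1,n),key=lambda i:np.hypot(*(cen[i]-c))-0.02*st[i,4]**1) if n>1 else None
    cnt=max(cv2.findContours((lab==best).astype(np.uint8),cv2.RETR_EXTERNAL,cv2.CHAIN_APPROX_NONE)[0],key=len)[:,0]
    px=(cnt+.5)/s-.5+[u0,v0]
    P=at_z(name,px,z)[:,:2].astype(np.float32)
    (x,y),(w,h),a=cv2.minAreaRect(P)
    if w<h: w,h,a=h,w,a+90
    return np.round([x,y,w,h,(a+90)%180-90],1)
E
python3 - <<'E'
from h import *
I={c:np.load(f'pics/{c}_0.npz')['im'] for c in('top','scene')}
for nm,g,z in(('base',(500,105),72),('med',(535,-352),40),('small',(452,-143),30)):
    for c in I:
        for thr in (110,130,150,170):
            try: print(nm,c,thr,tinfit(c,I[c],g,z,thr=thr))
            except Exception as e: print(e)
# disc
from scipy.optimize import least_squares
for c in I:
    for r in arm.outline_of('turntable',c)[:2]:
        m=r['mask'].astype(np.uint8); print(c,r['confidence'],r['extent'],m.sum())
        cnt=max(cv2.findContours(m,cv2.RETR_EXTERNAL,cv2.CHAIN_APPROX_NONE)[0],key=len)[:,0]
        P=at_z(c,cnt,36)[:,:2]
        f=least_squares(lambda p:np.hypot(*(P-p[:2]).T)-p[2],[540,180,140],loss='soft_l1',f_scale=2); print(f.x)
    hsv=cv2.cvtColor(I[c],cv2.COLOR_RGB2HSV); m=((hsv[...,2]>140)&(hsv[...,1]>60)).astype(np.uint8)
    n,lab,st,cen=cv2.connectedComponentsWithStats(m); uv=proj(c,[545,180,36])[0]; 
    i=np.argmax([st[k,4] if k and np.hypot(*(cen[k]-uv))<15 else 0 for k in range(n)]); 
    cnt=max(cv2.findContours((lab==i).astype(np.uint8),cv2.RETR_EXTERNAL,cv2.CHAIN_APPROX_NONE)[0],key=len)[:,0]
    P=at_z(c,cnt,36)[:,:2]
    f=least_squares(lambda p:np.hypot(*(P-p[:2]).T)-p[2],[540,180,140],loss='soft_l1',f_scale=1); r=np.abs(f.fun); print(c,'col',f.x,np.median(np.abs(np.hypot(*(P-f.x[:2]).T)-f.x[2])))
    # pointer: yellow bright pixels outside disc
    ctr=f.x[:2]; Pz=at_z(c,np.array([[u,v] for v in range(384) for u in range(512)]),10).reshape(384,512,3)
    q=Pz[...,:2]-ctr; rr=np.hypot(q[...,0],q[...,1]); h=hsv
    mm=(rr>146)&(rr<205)&(h[...,2]>130)&(h[...,1]>90)&(q[...,0]<-80)
    vv,uu=np.nonzero(mm); print(c,'ptr n',mm.sum(),Pz[mm].mean(0),'ang from -x deg',np.degrees(np.arctan2(-(q[mm].mean(0))[1],-(q[mm].mean(0))[0])), rr[mm].max())
E
```

```text
base top 110 [497.5 105.9  83.6  69.2 -28.2]
base top 130 [497.  106.2  81.7  69.6 -28.8]
base top 150 [497.3 107.2  79.1  67.7 -29.1]
base top 170 [497.3 108.   77.1  65.8 -28.3]
base scene 110 [497.4 106.3  78.6  67.5 -28.3]
base scene 130 [497.  106.9  77.3  66.8 -28.3]
base scene 150 [496.7 107.5  76.4  66.2 -28. ]
base scene 170 [496.7 107.9  75.2  65.5 -28.1]
med top 110 [ 538.9 -348.8   76.5   63.9  -11. ]
med top 130 [ 540.1 -349.3   74.    63.5  -11.2]
med top 150 [ 540.9 -350.    72.2   61.3  -10.9]
med top 170 [ 541.9 -349.9   70.3   60.6  -11.7]
med scene 110 [ 545.8 -351.8   77.7   58.1  -11.4]
med scene 130 [ 545.8 -351.8   77.7   58.1  -11.4]
med scene 150 [ 542.5 -351.1   70.9   57.9  -11.4]
med scene 170 [ 542.2 -350.9   70.    57.6  -11.2]
small top 110 [ 445.1 -140.5   61.2   50.6   24.5]
small top 130 [ 445.8 -140.8   60.1   49.4   24. ]
small top 150 [ 446.2 -140.6   58.3   48.1   23.8]
small top 170 [ 446.  -140.6   55.7   45.7   23.9]
small scene 110 [ 450.1 -145.5   60.    58.2   24.4]
small scene 130 [ 447.4 -142.4   57.6   50.2   23.9]
small scene 150 [ 446.6 -141.6   56.9   48.2   23.7]
small scene 170 [ 446.4 -141.3   55.8   46.9   23.6]
top 0.76 [142.7, 141.9, 84.2, 82.8] 5441
[532.90907043 172.45925145 139.40009665]
top col [534.27754408 157.66454132 129.22702281] 12.966296965286617
top ptr n 105 [387.62250195 201.71007502  10.        ] ang from -x deg -16.716813023238426 186.56038054059326
scene 0.87 [268.3, 123.2, 93.3, 84.0] 5883
[536.5336981  169.30034859 141.75238894]
scene col [529.81565182 156.21478242 128.88081071] 15.11255594182866
scene ptr n 238 [403.97619923 239.32837374  10.        ] ang from -x deg -33.443694517423495 183.8299971934742
```

```bash
python3 - <<'E'
from h import *
from scipy.optimize import least_squares
I={c:np.load(f'pics/{c}_0.npz')['im'] for c in('top','scene')}
for c in I:
    r=arm.outline_of('turntable',c)[0]; m=r['mask'].astype(np.uint8)
    cnt=max(cv2.findContours(m,cv2.RETR_EXTERNAL,cv2.CHAIN_APPROX_NONE)[0],key=len)[:,0]
    P=at_z(c,cnt,36)[:,:2]
    p=np.array([533,172.,140])
    for k in range(6):
        e=np.hypot(*(P-p[:2]).T)-140; s=np.abs(e)<(5 if k<3 else 3)
        p=least_squares(lambda p:np.hypot(*(P[s]-p[:2]).T)-p[2],p).x
    print(c,p,s.sum(),len(P)); 
    uvt=proj(c,[400,180,10])[0]; print('tip guess',uvt)
    ctr=np.array([532.8,172.8])
    hsv=cv2.cvtColor(I[c],cv2.COLOR_RGB2HSV).astype(int)
    vv,uu=np.mgrid[:384,:512]; Pz=at_z(c,np.c_[uu.ravel(),vv.ravel()],10).reshape(384,512,3)
    q=Pz[...,:2]-ctr; rr=np.hypot(q[...,0],q[...,1]); an=np.degrees(np.arctan2(-q[...,1],-q[...,0]))
    lo=153 if c=='top' else 146
    mm=(rr>lo)&(rr<196)&(np.abs(an)<25)&(hsv[...,2]>120)&(hsv[...,1]>80)
    w=np.clip(I[c][...,1].astype(float)-70,0,None)*mm
    for a,b in((lo,165),(165,178),(178,196)):
        k=(rr>=a)&(rr<b)&(np.abs(an)<20)
        ww=np.clip(I[c][...,1].astype(float)-75,0,None)*k
        print(c,a,b,'n',(ww>0).sum(),'ang',(ww*an).sum()/ww.sum(), 'pos',[(ww*Pz[...,i]).sum()/ww.sum() for i in(0,1)])
    g=I[c][...,1]; u,v=map(int,uvt); 
    cr=I[c][v-25:v+25,u-30:u+30,::-1]; cv2.imwrite(f'pics/ptr_{c}.png',cv2.resize(cr,None,fx=10,fy=10,interpolation=cv2.INTER_CUBIC)); print('crop org',u-30,v-25)
E
```

```text
top [532.67093484 171.98842765 139.22738829] 203 237
tip guess [179.51431405 221.63752289]
top 153 165 n 32 ang -0.9162515816271635 pos [np.float64(373.4678287678773), np.float64(175.35937667970276)]
top 165 178 n 34 ang -0.8334523539630685 pos [np.float64(360.9513172981034), np.float64(175.2995793339211)]
top 178 196 n 17 ang -0.891126527578451 pos [np.float64(351.2603929971687), np.float64(175.61034422823994)]
crop org 149 196
scene [536.52727561 167.36491196 140.1418075 ] 180 259
tip guess [281.44855735 141.95292998]
scene 146 165 n 59 ang -4.53875695674591 pos [np.float64(381.2820380810513), np.float64(184.60188735138692)]
scene 165 178 n 27 ang -0.528447729482737 pos [np.float64(362.0207322314343), np.float64(174.3813984000215)]
scene 178 196 n 9 ang -1.0106294602311003 pos [np.float64(351.85541926971615), np.float64(175.98125113049346)]
crop org 251 116
```

>>> play_rows --motion '[50,2.2,-5.1,0,0,0,2,50,4.3,-10.1,0,0,0,4,50,6.5,-15.2,0,0,0,6,50,8.6,-20.2,0,0,0,8,50,10.8,-25.3,0,0,0,10]'

```text
clock: 2.02
position: [359.1, 317.9, 231.6]
ee_rot: [0.993, -0.118, 0.0, -0.0]
contact_force: [0.3, -0.8, -0.5]
gripper_width: 42.8
```

>>> play_rows --motion '[50,1.7,-3.9,-1.5,0,0,0,50,3.3,-7.8,-5,0,0,0,50,4.9,-11.7,-8,0,0,0,50,4.9,-11.7,-10,0,0,0,50,4.9,-11.7,-10,0,0,0]'

```text
clock: 2.65
position: [407.2, 201.4, 130.3]
ee_rot: [0.993, -0.119, -0.001, 0.001]
contact_force: [-0.7, 0.4, 0.1]
gripper_width: 42.4
```

```bash
python3 - <<'E'
from h import *
im,d=snap('scene','1'); 
cr=im[80:200,230:370,::-1]; cv2.imwrite('pics/c1.png',cv2.resize(cr,None,fx=5,fy=5,interpolation=cv2.INTER_CUBIC))
im,d=snap('top','1'); 
cr=im[130:240,120:260,::-1]; cv2.imwrite('pics/c1t.png',cv2.resize(cr,None,fx=5,fy=5,interpolation=cv2.INTER_CUBIC))
E
```

```text
(no output)
```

View pics/c1.png

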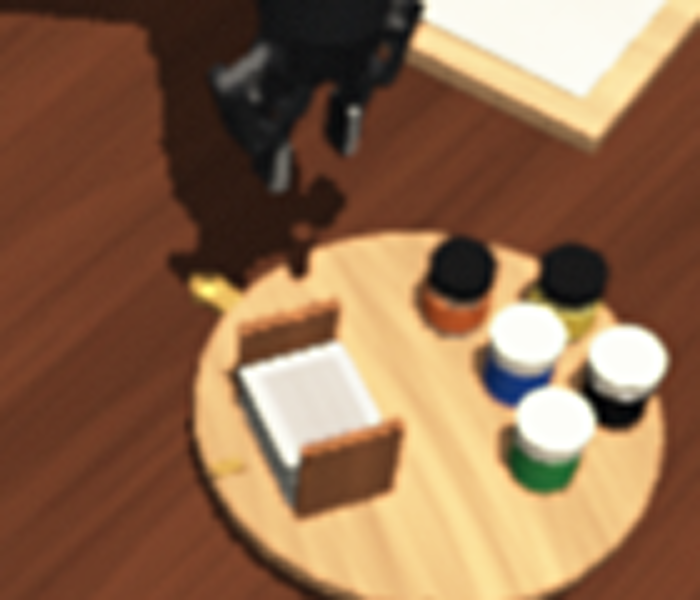

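View pics/c1t.png

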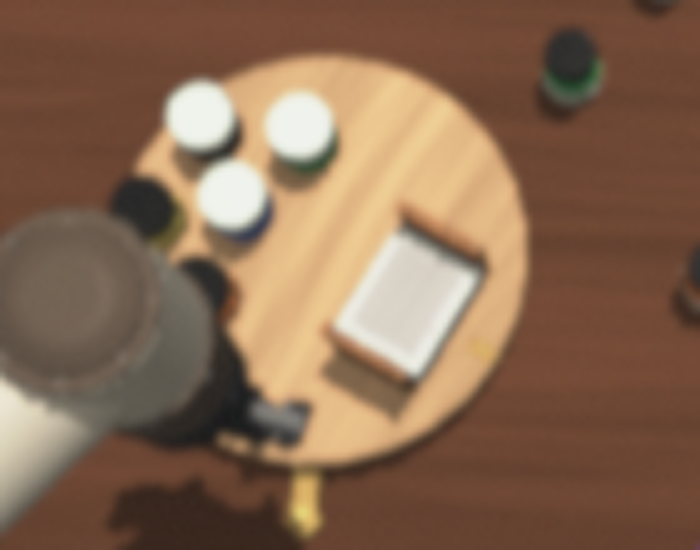

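```bash
python3 - <<'E'
from h import *
for p in ([408.1,202.7,76],[408.1,202.7,36]):print(proj('top',p),proj('scene',p))
print(at_z('top',[[130+213/5.275,130+452/5.275]],76), at_z('scene',[[289.5,127.5],[290,131]],76))
for c in('top','scene'):
    im=np.load(f'pics/{c}_0.npz')['im']; u,v=map(int,proj(c,[408,203,60])[0])
    cr=im[v-18:v+18,u-24:u+24,::-1]; cv2.imwrite(f'pics/peg_{c}.png',cv2.resize(cr,None,fx=12,fy=12,interpolation=cv2.INTER_CUBIC)); print(u-24,v-18)
E
```

```text
[[169.05395321 216.17411856]] [[289.54636466 125.10005157]]
[[171.44387699 217.92141914]] [[288.58976921 133.75914164]]
[[409.80403396 198.59677577  76.        ]] [[414.09743476 195.13339031  76.        ]
 [424.0298088  185.35352567  76.        ]]
145 198
265 110
```

View pics/peg_top.png

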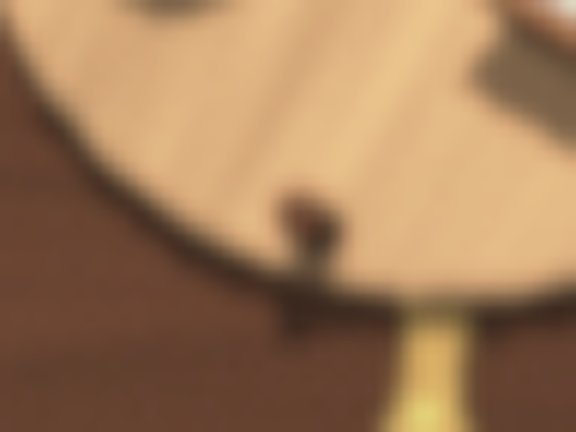

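View pics/peg_scene.png

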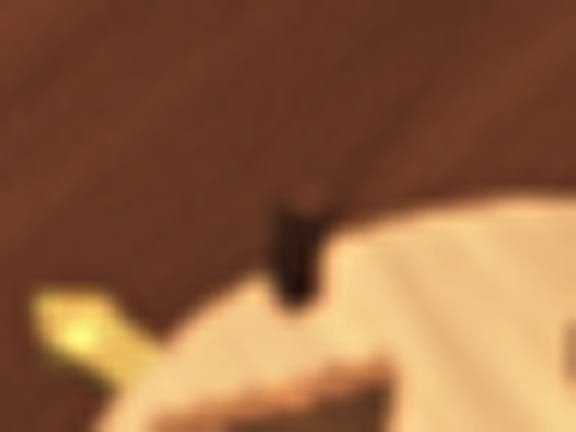

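>>> play_rows --motion '[50,0,0,-3,0,0,0,50,0,0,-6,0,0,0,50,0,0,-8.3,0,0,0,34,0,0,-8.3,0,0,0,34,0,0,-8.3,0,0,0]'

```text
clock: 3.38
position: [408.6, 203.7, 49.7]
ee_rot: [0.993, -0.118, 0.001, -0.001]
contact_force: [0.1, 0.5, 0.6]
gripper_width: 29.1
```

>>> play_rows --motion '[34,0.53,1.7,0,0,0,-8,34,1.43,3.5,0,0,0,-17,34,2.59,5.14,0,0,0,-26,34,4.0,6.57,0,0,0,-35,34,5.62,7.76,0,0,0,-44]'

```text
clock: 4.0
position: [463.4, 280.5, 49.5]
ee_rot: [0.875, -0.484, -0.0, 0.0]
contact_force: [-2.8, 0.0, 0.3]
gripper_width: 29.0
```

>>> play_rows --motion '[34,1.78,0.93,0,0,0,-9,34,3.2,1.45,0,0,0,-16,34,3.47,1.51,0,0,0,-17,34,3.47,1.51,0,0,0,-17]'

```text
clock: 4.5
position: [498.8, 295.4, 49.2]
ee_rot: [0.796, -0.606, 0.0, -0.001]
contact_force: [0.3, -0.1, -0.3]
gripper_width: 28.9
```

```bash
python3 - <<'E'
from h import *
I={c:snap(c,'2')[0] for c in('top','scene')}
for c in I:
    for thr in(110,130,150): 
        try: print(c,thr,tinfit(c,I[c],(460,150),72,thr=thr))
        except Exception as e: print(e)
E
```

```text
top 110 [458.5 167.2  85.9  71.3 -86. ]
top 130 [459.2 167.4  85.1  69.5 -86.6]
top 150 [460.  167.4  83.5  67.9 -86.6]
scene 110 [465.5 159.9  98.9  73.8 -85.7]
scene 130 [465.5 159.9  98.9  73.8 -85.7]
scene 150 [461.9 166.5  84.4  67.6 -85.9]
```

View pics/scene_2.png

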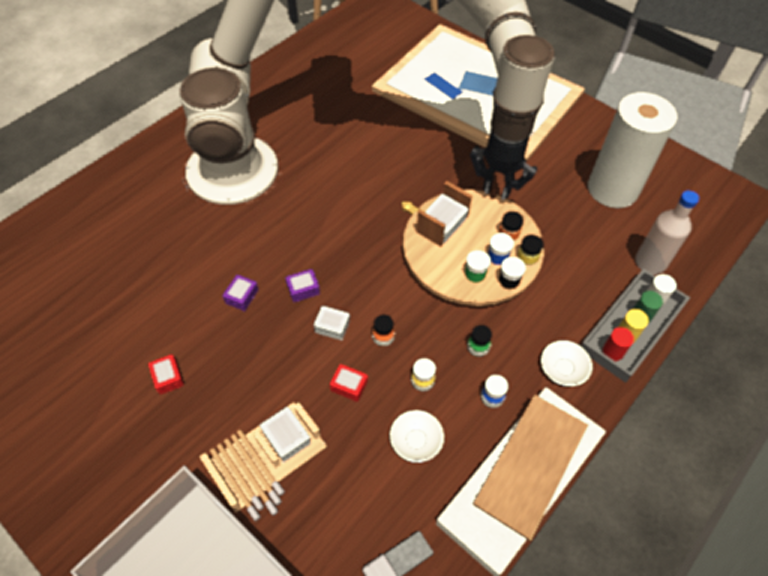

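View pics/top_2.png

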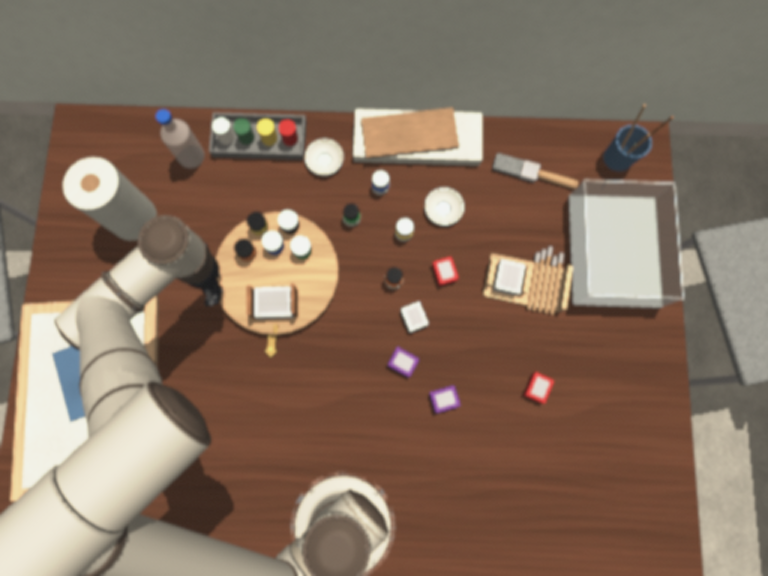

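>>> play_rows --motion '[34,0.5,0.13,0,0,0,-2.5,34,1.0,0.23,0,0,0,-5,34,1.0,0.23,0,0,0,-5]'

```text
clock: 4.97
position: [508.4, 297.4, 48.5]
ee_rot: [0.768, -0.64, 0.0, -0.0]
contact_force: [0.7, -0.1, -0.2]
gripper_width: 29.3
```

```bash
python3 - <<'E'
from h import *
I={c:snap(c,'3')[0] for c in('top','scene')}
for c in I:
    for thr in(110,130,150,160,170,180): 
        try: print(c,thr,tinfit(c,I[c],(458,172),72,thr=thr))
        except Exception as e: print(e)
im=I['top'];cr=im[130:240,120:260,::-1]; cv2.imwrite('pics/c3t.png',cv2.resize(cr,None,fx=5,fy=5,interpolation=cv2.INTER_CUBIC))
im=I['scene'];cr=im[90:200,240:380,::-1]; cv2.imwrite('pics/c3s.png',cv2.resize(cr,None,fx=5,fy=5,interpolation=cv2.INTER_CUBIC))
E
```

```text
top 110 [458.5 172.8  85.8  70.6 -89. ]
top 130 [459.2 173.1  83.6  69.6 -88.1]
top 150 [460.  172.8  82.3  67.6 -89.1]
top 160 [460.4 172.8  81.2  67.1 -88.1]
top 170 [460.8 173.1  80.3  66.3 -88.1]
top 180 [460.8 172.8  79.6  66.3 -88.1]
scene 110 [465.7 163.9  99.7  75.5 -89.4]
scene 130 [462.7 170.4  86.7  69.7 -89.4]
scene 150 [461.9 170.9  85.   68.1 -89.5]
scene 160 [461.7 171.1  83.9  67.6 -89.4]
scene 170 [461.5 171.1  83.4  67.2 -89.5]
scene 180 [461.4 171.2  82.6  67.  -89.5]
```

View pics/c3t.png

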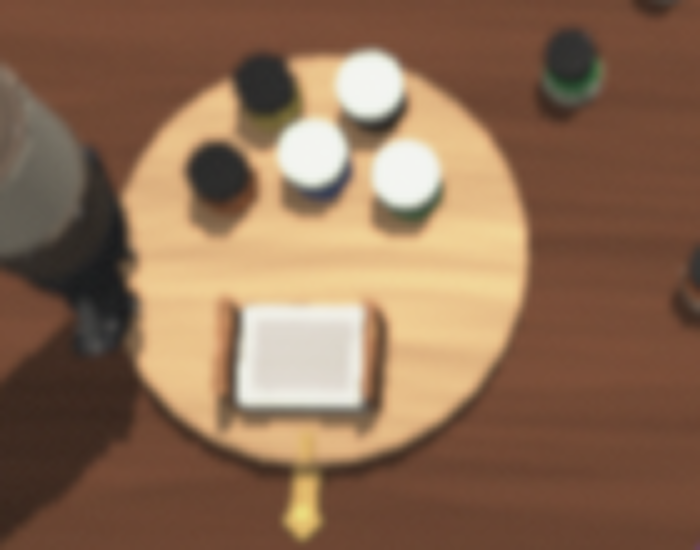

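View pics/c3s.png

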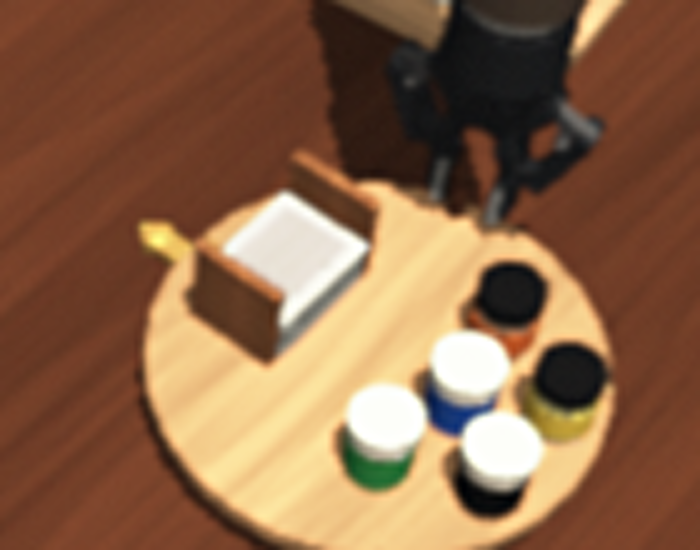

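```bash
cat > mark.py <<'E'
from h import *
import sys
tag=sys.argv[1]
ctr=np.array([532.6,172.8])
for c in('top','scene'):
    im=np.load(f'pics/{c}_{tag}.npz')['im']
    # rectified top-down views, 0.5 mm/px: x up, y left, z given
    def rect(z,half=100,x0=340,y0=172.8):
        xs=np.arange(x0+120,x0-5,-.5); ys=np.arange(y0+60,y0-60,-.5)
        X,Y=np.meshgrid(xs,ys,indexing='ij'); uv=proj(c,np.c_[X.ravel(),Y.ravel(),np.full(X.size,z)]).astype(np.float32)
        return cv2.remap(im,uv[:,0].reshape(X.shape),uv[:,1].reshape(X.shape),cv2.INTER_CUBIC),X,Y
    for z,nm in((36,'mark'),(10,'ptr')):
        r,X,Y=rect(z); cv2.imwrite(f'pics/rect_{c}_{nm}_{tag}.png',cv2.resize(r[...,::-1],None,fx=2,fy=2))
E
python3 mark.py 3
python3 - <<'E'
import cv2,numpy as np
a=[cv2.imread(f'pics/rect_{c}_{n}_3.png') for c,n in(('top','mark'),('top','ptr'),('scene','mark'),('scene','ptr'))]
m=np.vstack([np.hstack(a[:2]),np.hstack(a[2:])]); print(m.shape); cv2.imwrite('pics/rect3.png',cv2.resize(m,(576,600)))
E
```

```text
(1000, 960, 3)
```

View pics/rect3.png

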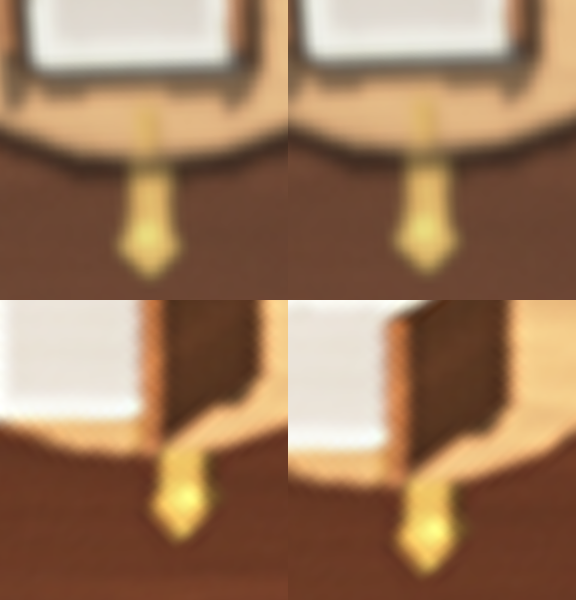

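>>> play_rows --motion '[34,0.3,0.05,0,0,0,-1.5,34,0.3,0.05,0,0,0,-1.5]'

```text
clock: 5.32
position: [511.5, 297.9, 48.3]
ee_rot: [0.76, -0.65, -0.0, 0.0]
contact_force: [-0.6, 0.8, 0.6]
gripper_width: 28.8
```

```bash
cat >> mark.py <<'E'
a=[cv2.imread(f'pics/rect_{c}_{n}_{tag}.png') for c,n in(('top','mark'),('top','ptr'),('scene','mark'),('scene','ptr'))]
m=np.vstack([np.hstack(a[:2]),np.hstack(a[2:])]); cv2.imwrite(f'pics/rect{tag}.png',cv2.resize(m,(576,600)))
E
python3 - <<'E'
from h import *
I={c:snap(c,'4')[0] for c in('top','scene')}
for c in I:
    for thr in(150,160,170,180): 
        try: print(c,thr,tinfit(c,I[c],(458,172),72,thr=thr))
        except Exception as e: print(e)
E
python3 mark.py 4
```

```text
top 150 [459.9 174.8  82.4  68.  -89.8]
top 160 [460.  174.9  81.1  67.6  90. ]
top 170 [460.6 175.1  80.7  67.1 -89.3]
top 180 [460.7 174.8  79.6  66.3  90. ]
scene 150 [461.8 172.5  84.9  68.5  89.3]
scene 160 [461.6 172.9  83.6  68.   89.3]
scene 170 [461.6 173.   82.9  67.6  89.6]
scene 180 [461.3 173.1  81.7  67.3  89.3]
```

View pics/rect4.png

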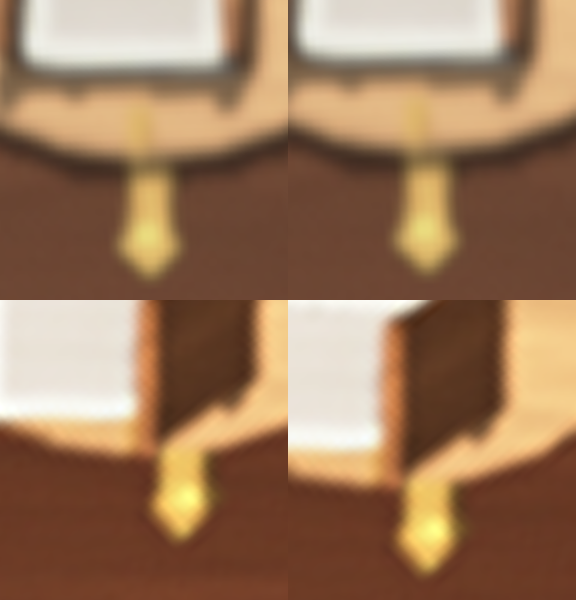

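The rack now measures about 179.2–179.8° against the pointer's 179.3°, and the painted mark on the disc lines up with the brass arrow in rect4. I'm releasing the peg and lifting.

>>> play_rows --motion '[48,0,0,0,0,0,0,48,0,0,0,0,0,0,48,0,0,3,0,0,0,48,0,0,7,0,0,0,48,0,0,13,0,0,0]'

```text
clock: 6.05
position: [510.8, 297.3, 177.9]
ee_rot: [0.76, -0.651, -0.0, 0.002]
contact_force: [0.6, 1.1, -0.5]
gripper_width: 41.3
```

>>> play_rows --motion '[100,0.3,-6,0,0,0,-2,100,0.6,-12,0,0,0,-4,100,0.9,-18,0,0,0,-6,100,1.2,-24,0,0,0,-8,100,1.5,-30,0,0,0,-10]'

```text
clock: 6.68
position: [526.7, -3.8, 178.7]
ee_rot: [-0.7, 0.714, -0.0, 0.0]
contact_force: [1.0, 0.4, 0.3]
gripper_width: 85.5
```

>>> play_rows --motion '[100,0.3,-6,0,0,0,-2,100,0.6,-12,0,0,0,-4,100,0.9,-18,0,0,0,-6,100,1.2,-24,0,0,0,-8,100,1.2,-28,0,0,0,-10]'

```text
clock: 7.3
position: [538.4, -284.7, 178.1]
ee_rot: [-0.634, 0.773, -0.0, -0.0]
contact_force: [0.3, -0.1, -0.2]
gripper_width: 85.4
```

```bash
python3 - <<'E'
from h import *
I={c:snap(c,'5')[0] for c in('top','scene')}
for c in I:
    for thr in(150,165,180): 
        try: print(c,thr,tinfit(c,I[c],(458,172),72,thr=thr))
        except Exception as e: print(e)
for thr in(130,150,160,170,180,190): print('med',tinfit('scene',I['scene'],(542,-350),40,thr=thr))
# depth-based check of medium top z & base top
for c in I:
    d=np.load(f'pics/{c}_0.npz')['d']; P=cloud(c,d)
    for nm,(x,y),a in (('med',(542,-350.5),-11.3),('small',(446,-141),23.8)):
        q=P-np.array([x,y,0]); t=np.radians(a); lx=q[...,0]*np.cos(t)+q[...,1]*np.sin(t); ly=-q[...,0]*np.sin(t)+q[...,1]*np.cos(t)
        m=(np.abs(lx)<18)&(np.abs(ly)<14); print(c,nm,m.sum(),np.median(P[m][:,2]))
E
python3 mark.py 5
```

```text
top 150 [460.  174.5  80.2  65.6  89.9]
top 165 [460.6 174.5  78.6  64.5  89.9]
top 180 [461.  174.   77.7  63.7  89.9]
scene 150 [395.2 183.8 131.4  95.  -49.1]
scene 165 [393.5 184.8 127.6  93.8 -49.1]
scene 180 [391.  187.1 120.9  93.  -49.1]
med [ 542.9 -351.4   71.6   58.   -11.1]
med [ 542.4 -351.1   70.5   57.6  -11.1]
med [ 542.3 -350.9   70.    57.4  -11.3]
med [ 542.4 -350.9   69.6   57.3  -11.1]
med [ 542.2 -350.8   68.7   57.3  -11.3]
med [ 542.5 -350.5   68.5   56.5  -11.1]
top med 89 38.759207129327024
top small 91 29.19559173558879
scene med 152 39.28295817270548
scene small 111 29.05335893828648
```

View pics/scene_5.png

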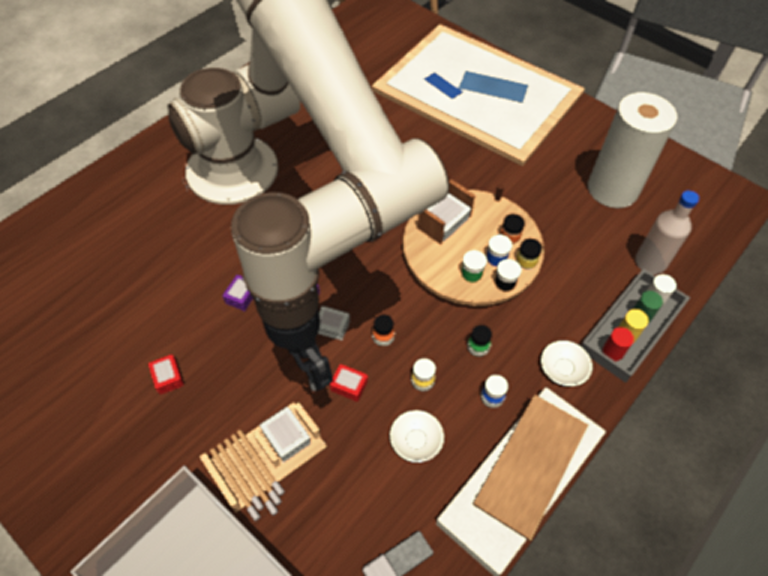

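View pics/rect5.png

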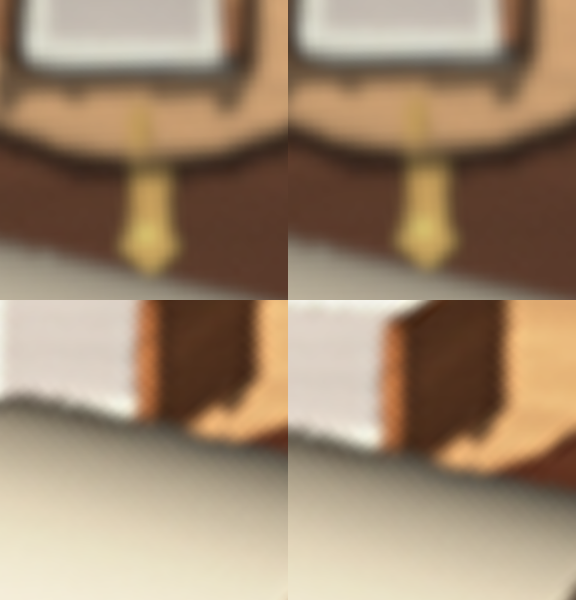

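>>> play_rows --motion '[100,0.2,-3.5,-2,0,0,0,100,0.36,-6.9,-4,0,0,0,100,0.36,-6.9,-8.5,0,0,0,100,0.36,-6.9,-12,0,0,0,100,0.36,-6.9,-12,0,0,0]'

```text
clock: 8.02
position: [540.2, -349.7, 55.2]
ee_rot: [-0.635, 0.772, 0.003, -0.002]
contact_force: [-0.3, 0.4, 0.2]
gripper_width: 85.3
```

```bash
python3 - <<'E'
from h import *
I={c:snap(c,'6')[0] for c in('top','scene')}
for c,(u,v) in(('scene',(130,230)),('top',(290,140))):
  cr=I[c][v:v+110,u:u+140,::-1]; cv2.imwrite(f'pics/c6{c}.png',cv2.resize(cr,None,fx=5,fy=5,interpolation=cv2.INTER_CUBIC))
E
```

```text
(no output)
```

View pics/c6scene.png

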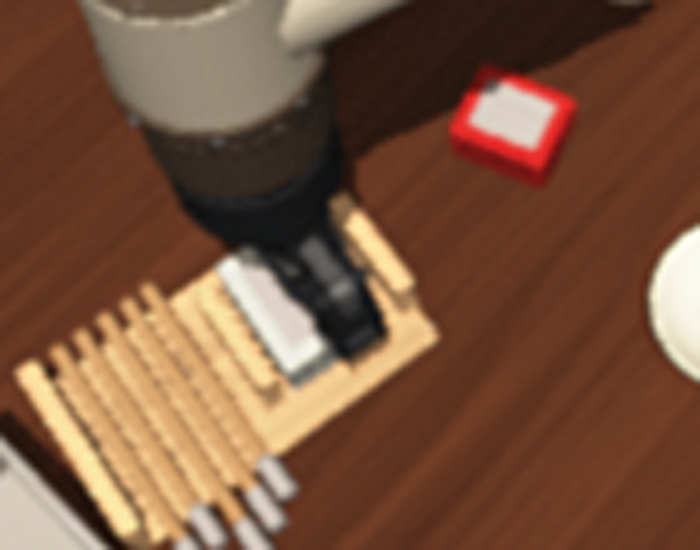

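>>> play_rows --motion '[100,0,0,-2.5,0,0,0,100,0,0,-4.5,0,0,0,100,0,0,-5,0,0,0,100,0,0,-5,0,0,0]'

```text
clock: 8.62
position: [543.3, -351.3, 9.9]
ee_rot: [-0.635, 0.772, -0.001, 0.001]
contact_force: [-0.2, -0.4, -0.5]
gripper_width: 85.2
```

>>> play_rows --motion '[100,0,0,-0.4,0,0,0,60,0,0,-0.4,0,0,0,60,0,0,-0.4,0,0,0,60,0,0,-0.4,0,0,0]'

```text
clock: 9.12
position: [542.7, -351.2, 5.1]
ee_rot: [-0.635, 0.772, -0.001, 0.0]
contact_force: [0.0, 0.4, 4.1]
gripper_width: 67.0
```

>>> play_rows --motion '[40,0,0,0,0,0,0,40,0,0,1,0,0,0,40,0,0,3,0,0,0,40,0,0,6,0,0,0,40,0,0,8,0,0,0]'

```text
clock: 9.75
position: [542.0, -351.0, 85.1]
ee_rot: [-0.635, 0.773, 0.0, 0.0]
contact_force: [0.2, 0.3, -2.1]
gripper_width: 66.7
```

>>> play_rows --motion '[40,-2.5,1,0,0,0,-10,40,-5,2,0,0,0,-20,40,-7.5,3.1,0,0,0,-30,40,-10,4.1,0,0,0,-40,40,-12.2,5.1,0,0,0,-50]'

```text
clock: 10.38
position: [418.5, -299.4, 83.9]
ee_rot: [-0.246, 0.969, 0.001, -0.001]
contact_force: [0.4, 0.7, -1.6]
gripper_width: 67.6
```

>>> play_rows --motion '[40,0,0,-2,0,0,-10,40,0,0,-4,0,0,-20,40,0,0,-6,0,0,-28.8,40,0,0,-7.5,0,0,-28.8,40,0,0,-7.5,0,0,-28.8]'

```text
clock: 11.0
position: [419.2, -299.7, 8.1]
ee_rot: [-0.001, 1.0, 0.001, -0.002]
contact_force: [-0.4, -0.1, -1.6]
gripper_width: 67.1
```

>>> play_rows --motion '[40,0,0,-0.4,0,0,0,40,0,0,-0.8,0,0,0,40,0,0,-1.0,0,0,0,40,0,0,-1.0,0,0,0]'

```text
clock: 11.5
position: [420.2, -300.0, -0.7]
ee_rot: [-0.001, 1.0, 0.0, 0.0]
contact_force: [-0.4, -0.2, -2.0]
gripper_width: 66.6
```

>>> play_rows --motion '[40,0,0,-0.1,0,0,0,40,0,0,-0.2,0,0,0,40,0,0,-0.2,0,0,0]'

```text
clock: 11.88
position: [420.4, -300.1, -1.0]
ee_rot: [-0.001, 1.0, -0.0, 0.0]
contact_force: [-2.2, 3.0, 10.4]
gripper_width: 67.0
```

>>> play_rows --motion '[40,0,0,0.1,0,0,0,100,0,0,0.1,0,0,0,100,0,0,0.1,0,0,0,100,0,0,4,0,0,0,100,0,0,9,0,0,0]'

```text
clock: 12.5
position: [419.4, -299.8, 87.1]
ee_rot: [-0.0, 1.0, 0.001, -0.002]
contact_force: [0.9, -0.9, -0.1]
gripper_width: 85.4
```

>>> play_rows --motion '[100,0,0,0,0,0,10,100,0,0,0,0,0,20,100,0,0,0,0,0,30,100,0,0,0,0,0,40,100,0,0,0,0,0,50]'

```text
clock: 13.12
position: [420.3, -300.0, 87.1]
ee_rot: [-0.426, 0.905, 0.0, -0.0]
contact_force: [-0.7, 0.2, -0.5]
gripper_width: 85.1
```

>>> play_rows --motion '[100,0,0,0,0,0,10,100,0,0,0,0,0,20,100,0,0,0,0,0,30,100,0,0,0,0,0,40,100,0,0,0,0,0,40]'

```text
clock: 13.75
position: [420.2, -300.0, 87.2]
ee_rot: [-0.707, 0.708, 0.0, -0.0]
contact_force: [-0.1, -0.6, 0.2]
gripper_width: 85.3
```

```bash
python3 - <<'E'
from h import *
s=arm.read_state(); print(s['position'],s['ee_rot'],s['joints'])
I={c:snap(c,'7')[0] for c in('top','scene')}
for c in I:
  for thr in (130,150,170,180):
    try: print(c,tinfit(c,I[c],(420,-300),34,thr=thr))
    except Exception as e: print(e)
  u,v=proj(c,[420,-300,30])[0].astype(int)-[50,45]
  cr=I[c][v:v+90,u:u+100,::-1]; cv2.imwrite(f'pics/c7{c}.png',cv2.resize(cr,None,fx=6,fy=6,interpolation=cv2.INTER_CUBIC))
E
```

```text
[ 420.24822689 -300.02409458   87.16023453] [-7.06702552e-01  7.07510778e-01  3.92752505e-05 -3.11832232e-05] [-3.05353871e-01  3.60104375e-01 -4.46140735e-01  2.74238398e-05
 -7.64649702e-01  3.04191076e-01]
top [ 490.6 -301.5   99.8   53.2  -88.1]
top [ 415.7 -300.5   45.9   16.9   -1.9]
top [ 415.3 -300.8   41.9   14.4   -1.9]
top [ 415.2 -300.8   40.2   12.8   -1.9]
scene [ 422.4 -313.6   60.7   45.5   -1.7]
scene [ 422.3 -313.6   59.    44.    -0.8]
scene [ 422.  -313.7   57.6   42.7   -0.6]
scene [ 422.  -313.7   56.9   41.8   -0.5]
```

View pics/c7scene.png

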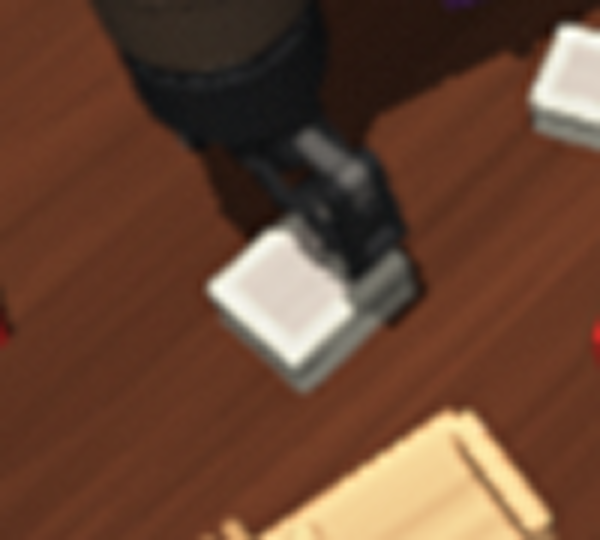

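>>> play_rows --motion '[100,0,0,-3,0,0,0,100,0,0,-6,0,0,0,100,0,0,-8,0,0,0,100,0,0,-8.3,0,0,0,100,0,0,-8.3,0,0,0]'

```text
clock: 14.48
position: [420.6, -300.2, 4.7]
ee_rot: [0.707, -0.707, 0.0, -0.0]
contact_force: [0.6, -0.0, 0.4]
gripper_width: 85.3
```

>>> play_rows --motion '[40,0,0,0,0,0,0,40,0,0,0,0,0,0,40,0,0,0,0,0,0,40,0,0,0,0,0,0]'

```text
clock: 14.98
position: [421.2, -300.3, 5.5]
ee_rot: [0.708, -0.707, 0.001, -0.0]
contact_force: [-1.4, 0.9, 6.7]
gripper_width: 54.9
```

>>> play_rows --motion '[40,0,0,1,0,0,0,40,0,0,4,0,0,0,40,0,0,9,0,0,0,40,0,0,14,0,0,0,40,0,0,14,0,0,0]'

```text
clock: 15.6
position: [422.4, -300.9, 148.7]
ee_rot: [0.708, -0.707, 0.004, -0.002]
contact_force: [-0.2, 0.7, -2.8]
gripper_width: 55.4
```

```bash
cat > edge.py <<'E'
from h import *
from scipy.optimize import minimize
from scipy.ndimage import map_coordinates
def edgefit(cams_imgs,g,a0,L,W,z,lock=None):
    """brightness inside minus outside across each projected edge"""
    def score(p,c,im):
        x,y,a=p; t=np.radians(a); e=np.array([np.cos(t),np.sin(t)]); n=np.array([-e[1],e[0]])
        s=np.linspace(-.8,.8,25); tot=0
        for (ax,hl,nx,hw) in((e,L/2,n,W/2),(e,L/2,-n,W/2),(n,W/2,e,L/2),(n,W/2,-e,L/2)):
            for off,sg in((-2,1),(2,-1)):
                P=np.array([x,y])+np.outer(s*hl,ax)+nx*(hw+off)
                uv=proj(c,np.c_[P,np.full(len(P),z)])
                tot+=sg*map_coordinates(im,[uv[:,1],uv[:,0]],order=1).mean()
        return tot
    out=[]
    for cs in [[ci] for ci in cams_imgs]+[cams_imgs]:
        ims=[(c,cv2.GaussianBlur(i.min(2).astype(float),(0,0),.7)) for c,i in cs]
        f=lambda p:-sum(score(p,c,i) for c,i in ims)
        best=min((minimize(f,[g[0]+dx,g[1]+dy,a0],method='Nelder-Mead',options=dict(initial_simplex=[[g[0]+dx,g[1]+dy,a0],[g[0]+dx+2,g[1]+dy,a0],[g[0]+dx,g[1]+dy+2,a0],[g[0]+dx,g[1]+dy,a0+2]],xatol=.02,fatol=.01)) for dx in(-2,0,2) for dy in(-2,0,2)),key=lambda r:r.fun)
        out.append((best.x.round(2),round(-best.fun)))
    return out
if __name__=='__main__':
    L=lambda c,t:(c,np.load(f'pics/{c}_{t}.npz')['im'])
    print('base0',edgefit([L('top','0'),L('scene','0')],(497.5,108),-28.3,80,64,72))
    for t in '345':
        print('base'+t,edgefit([L('top',t)]+([L('scene',t)] if t!='5' else []),(460,174),89.5,80,64,72))
    print('med0',edgefit([L('top','0'),L('scene','0')],(542,-350.6),-11.2,68,56,40))
    print('small0',edgefit([L('top','0'),L('scene','0')],(446,-141),23.8,54,44,30))
E
python3 edge.py; python3 -c "
from bench import arm; s=arm.read_state(); print(s['position'],s['contact_force'],s['gripper_width'])"
```

```text
[ 422.38731879 -300.89860172  148.67101479] [-0.24459542  0.71444455 -2.7769763 ] 55.41133199320312Traceback (most recent call last):
  File "edge.py", line 24, in <module>
    print('base0',edgefit([L('top','0'),L('scene','0')],(497.5,108),-28.3,80,64,72))
                  ~~~~~~~^^^^^^^^^^^^^^^^^^^^^^^^^^^^^^^^^^^^^^^^^^^^^^^^^^^^^^^^^^
  File "edge.py", line 19, in edgefit
    best=min((minimize(f,[g[0]+dx,g[1]+dy,a0],method='Nelder-Mead',options=dict(initial_simplex=[[g[0]+dx,g[1]+dy,a0],[g[0]+dx+2,g[1]+dy,a0],[g[0]+dx,g[1]+dy+2,a0],[g[0]+dx,g[1]+dy,a0+2]],xatol=.02,fatol=.01)) for dx in(-2,0,2) for dy in(-2,0,2)),key=lambda r:r.fun)
  File "edge.py", line 19, in <genexpr>
    best=min((minimize(f,[g[0]+dx,g[1]+dy,a0],method='Nelder-Mead',options=dict(initial_simplex=[[g[0]+dx,g[1]+dy,a0],[g[0]+dx+2,g[1]+dy,a0],[g[0]+dx,g[1]+dy+2,a0],[g[0]+dx,g[1]+dy,a0+2]],xatol=.02,fatol=.01)) for dx in(-2,0,2) for dy in(-2,0,2)),key=lambda r:r.fun)
              ~~~~~~~~^^^^^^^^^^^^^^^^^^^^^^^^^^^^^^^^^^^^^^^^^^^^^^^^^^^^^^^^^^^^^^^^^^^^^^^^^^^^^^^^^^^^^^^^^^^^^^^^^^^^^^^^^^^^^^^^^^^^^^^^^^^^
[... 176 characters left out ...]

    fsim[k] = func(sim[k])
              ~~~~^^^^^^^^
    fx = function(np.copy(x), *(wrapper_args + args))
  File "edge.py", line 18, in <lambda>
    f=lambda p:-sum(score(p,c,i) for c,i in ims)
                ~~~^^^^^^^^^^^^^^^^^^^^^^^^^^^^^
  File "edge.py", line 18, in <genexpr>
    f=lambda p:-sum(score(p,c,i) for c,i in ims)
                    ~~~~~^^^^^^^
  File "edge.py", line 12, in score
    uv=proj(c,np.c_[P,np.full(len(P),z)])
  File "h.py", line 7, in proj
    f,cx,cy,R,t=K(name); p=np.atleast_2d(X)@R.T+t
                ~^^^^^^
  File "h.py", line 4, in K
    c=arm.camera_info(name); f=192/np.tan(np.radians(c['fovy'])/2)
ValueError: time passes only in moves, steps and waits
```

```bash
python3 - <<'E'
s=open('h.py').read()
i=s.index('def K(name):'); j=s.index('def proj')
s=s[:i]+'''import functools,os,pickle
@functools.lru_cache(None)
def K(name):
    p='cam_%s.pkl'%name
    if not os.path.exists(p):
        pickle.dump(dict(arm.camera_info(name)),open(p,'wb'))
    c=pickle.load(open(p,'rb')); f=192/np.tan(np.radians(c['fovy'])/2)
    return f,c['cx'],c['cy'],np.array(c['R']),np.array(c['t'])
'''+s[j:]
open('h.py','w').write(s)
E
python3 edge.py
```

```text
base0 [(array([497.96, 107.43, -28.01]), 181), (array([498.64, 106.35, -29.07]), 206), (array([498.3 , 106.79, -28.68]), 385)]
base3 [(array([459.68, 172.61,  91.95]), 217), (array([461.28, 173.12,  90.92]), 203), (array([460.75, 172.87,  91.07]), 414)]
base4 [(array([459.85, 174.6 ,  89.81]), 214), (array([461.17, 175.06,  89.67]), 205), (array([460.75, 174.77,  89.87]), 415)]
base5 [(array([459.85, 174.55,  89.8 ]), 189), (array([459.85, 174.55,  89.8 ]), 189)]
med0 [(array([ 541.56, -349.87,  -11.28]), 176), (array([ 542.08, -349.99,  -11.16]), 300), (array([ 542.02, -349.95,  -11.18]), 475)]
small0 [(array([ 445.23, -140.25,   23.79]), 240), (array([ 446.18, -140.81,   23.91]), 323), (array([ 445.88, -140.54,   24.04]), 561)]
```

>>> play_rows --motion '[40,0.5,5.5,0,0,0,0,40,1,11.5,0,0,0,0,40,1.5,17.5,0,0,0,0,40,2,23.5,0,0,0,-0.2,40,2.5,29.5,0,0,0,-0.4]'

```text
clock: 16.23
position: [443.7, -3.4, 143.2]
ee_rot: [-0.705, 0.71, 0.001, -0.001]
contact_force: [1.3, 0.5, -2.2]
gripper_width: 55.0
```

>>> play_rows --motion '[40,0.5,6,0,0,0,0,40,1.0,12,0,0,0,0,40,1.5,16.5,0,0,0,0,40,1.53,17.97,0,0,0,0,40,1.53,17.97,0,0,0,0]'

```text
clock: 16.85
position: [459.5, 174.5, 143.2]
ee_rot: [-0.705, 0.709, 0.0, -0.001]
contact_force: [0.2, 0.2, -2.8]
gripper_width: 54.9
```

>>> play_rows --motion '[40,0,0,-0.5,0,0,0,40,0,0,-1,0,0,0,40,0,0,-1,0,0,0]'

```text
clock: 17.23
position: [460.1, 173.5, 133.7]
ee_rot: [-0.704, 0.71, 0.0, -0.001]
contact_force: [0.1, -0.2, -1.4]
gripper_width: 54.8
```

```bash
python3 - <<'E'
from h import *
s=arm.read_state(); print(s['position'],s['ee_rot'],s['contact_force'],s['gripper_width'])
I={c:snap(c,'8')[0] for c in('top','scene')}
for c in I:
  u,v=proj(c,[460,174,110])[0].astype(int)-[50,45]
  cr=I[c][v:v+90,u:u+100,::-1]; cv2.imwrite(f'pics/c8{c}.png',cv2.resize(cr,None,fx=6,fy=6,interpolation=cv2.INTER_CUBIC))
E
```

```text
[460.09718672 173.50655199 133.71221041] [-7.04379531e-01  7.09823094e-01  1.53636693e-04 -7.91586538e-04] [ 0.11779103 -0.23795698 -1.35120711] 54.79534320402426
```

View pics/c8scene.png

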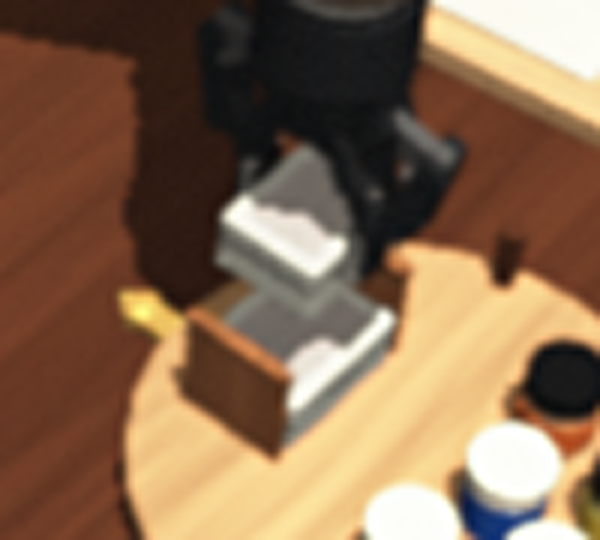

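View pics/c8top.png

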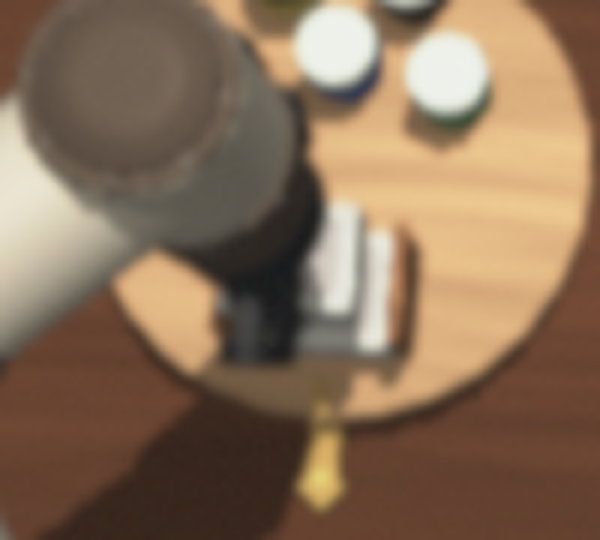

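>>> play_rows --motion '[40,0,0,-1.5,0,0,0,40,0,0,-3,0,0,0,40,0,0,-4.4,0,0,0,40,0,0,-5,0,0,0,40,0,0,-5,0,0,0]'

```text
clock: 17.95
position: [460.5, 174.6, 84.0]
ee_rot: [-0.705, 0.709, -0.0, -0.0]
contact_force: [-0.9, -0.6, -2.1]
gripper_width: 54.9
```

```bash
python3 - <<'E'
from h import *
s=arm.read_state(); print(s['position'],s['ee_rot'],s['contact_force'],s['gripper_width'])
I={c:snap(c,'9')[0] for c in('top','scene')}
for c in I:
  u,v=proj(c,[460,174,90])[0].astype(int)-[36,32]
  cr=I[c][v:v+64,u:u+72,::-1]; cv2.imwrite(f'pics/c9{c}.png',cv2.resize(cr,None,fx=9,fy=9,interpolation=cv2.INTER_CUBIC))
E
```

```text
[460.47405895 174.58117424  84.03108722] [-7.04946687e-01  7.09260195e-01 -1.85177258e-05 -3.79143793e-04] [-0.90062621 -0.59505533 -2.07788888] 54.91867146312234
```

View pics/c9scene.png

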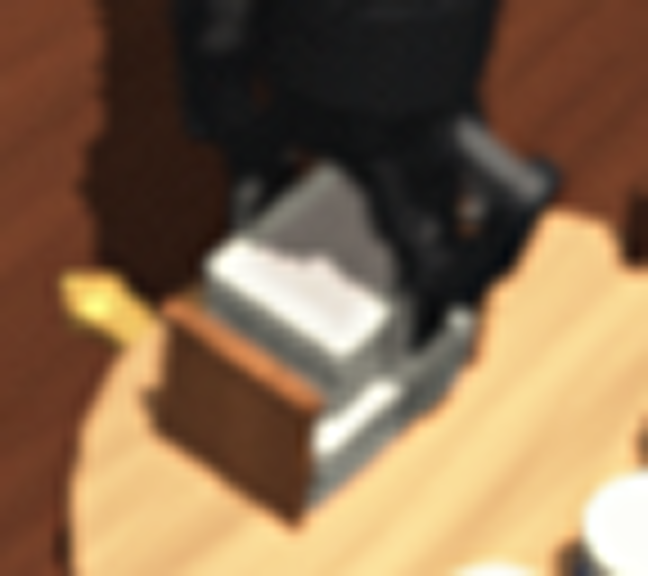

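View pics/c9top.png

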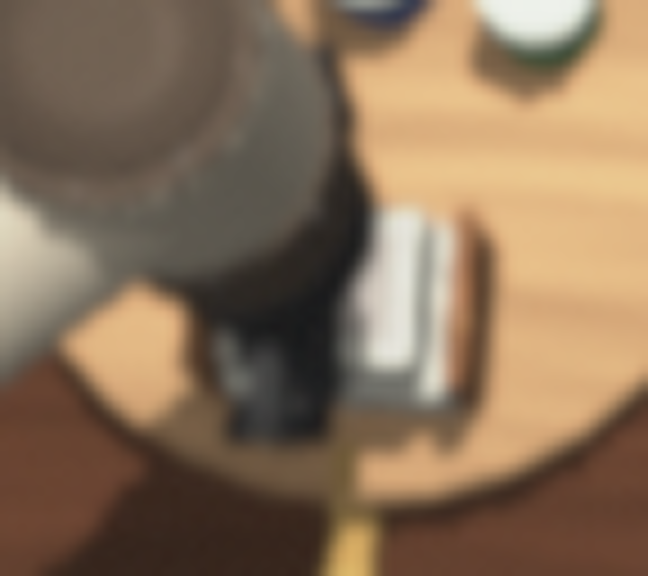

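>>> play_rows --motion '[40,0,0,-0.4,0,0,0,40,0,0,-0.6,0,0,0,40,0,0,-0.7,0,0,0,40,0,0,-0.7,0,0,0]'

```text
clock: 18.55
position: [460.5, 174.7, 77.6]
ee_rot: [-0.705, 0.709, -0.0, -0.0]
contact_force: [-1.4, 0.7, -0.0]
gripper_width: 55.1
```

>>> play_rows --motion '[40,0,0,-0.1,0,0,0,40,0,0,-0.1,0,0,0]'

```text
clock: 18.8
position: [460.5, 174.7, 77.5]
ee_rot: [-0.705, 0.709, -0.0, 0.0]
contact_force: [-4.3, -1.6, 7.2]
gripper_width: 54.9
```

>>> play_rows --motion '[85,0,0,0.05,0,0,0,85,0,0,0.05,0,0,0,85,0,0,0.05,0,0,0,85,0,0,2,0,0,0,85,0,0,6,0,0,0]'

```text
clock: 19.42
position: [459.5, 173.9, 135.3]
ee_rot: [-0.705, 0.709, 0.0, -0.002]
contact_force: [1.0, 0.0, -0.4]
gripper_width: 73.0
```

>>> play_rows --motion '[85,0,-1,3,0,0,0,85,0,-6,5,0,0,0,85,0,-12,5,0,0,0,85,0,-18,5,0,0,0,85,0,-22,5,0,0,0]'

```text
clock: 20.05
position: [460.1, -47.4, 186.4]
ee_rot: [-0.704, 0.71, -0.0, 0.0]
contact_force: [0.0, 0.7, 0.4]
gripper_width: 72.4
```

```bash
python3 - <<'E'
from h import *
from edge import edgefit
s=arm.read_state(); print(s['clock'],s['position'],s['ee_rot'],s['contact_force'],s['gripper_width'])
I={c:snap(c,'10')[0] for c in('top','scene')}
print(edgefit(list(I.items()),(460.5,174.7),89.6,68,56,106))
for c in I:
  u,v=proj(c,[460,174,90])[0].astype(int)-[36,32]
  cr=I[c][v:v+64,u:u+72,::-1]; cv2.imwrite(f'pics/c10{c}.png',cv2.resize(cr,None,fx=9,fy=9,interpolation=cv2.INTER_CUBIC))
print('small',edgefit(list(I.items()),(446,-140.6),24,54,44,30))
E
python3 mark.py 10
```

```text
20.05 [460.06006517 -47.41370607 186.3741101 ] [-7.04466927e-01  7.09736805e-01 -7.19645591e-05  1.03862747e-04] [0.00199558 0.66289867 0.39904172] 72.41443055701706
[(array([448.56, 189.9 ,  92.51]), 14), (array([460.93, 173.56,  89.33]), 274), (array([460.95, 173.48,  89.38]), 285)]
small [(array([ 445.23, -140.25,   23.79]), 239), (array([ 446.19, -140.8 ,   23.91]), 322), (array([ 445.88, -140.54,   24.03]), 558)]
```

View pics/c10scene.png

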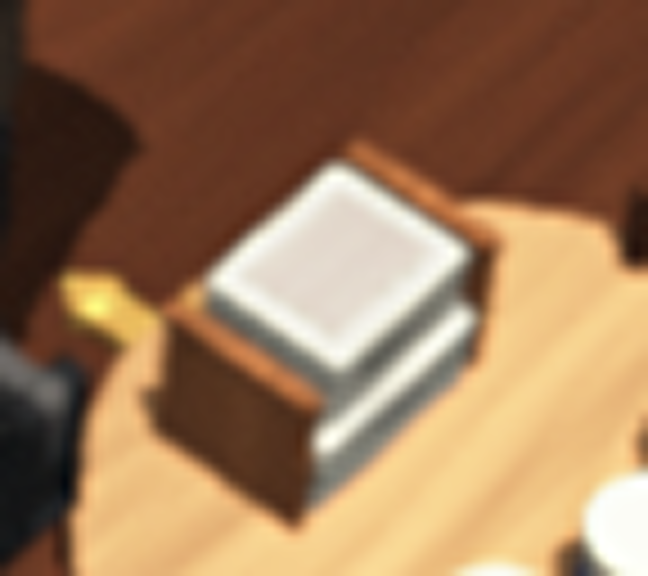

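View pics/c10top.png

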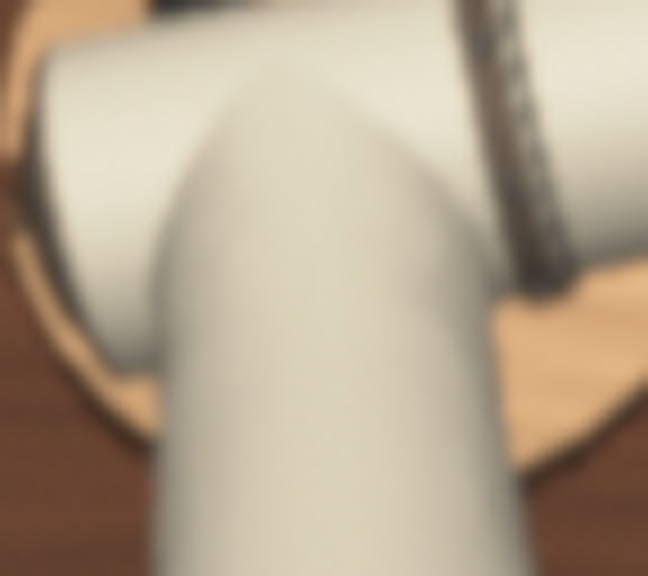

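View pics/top_10.png

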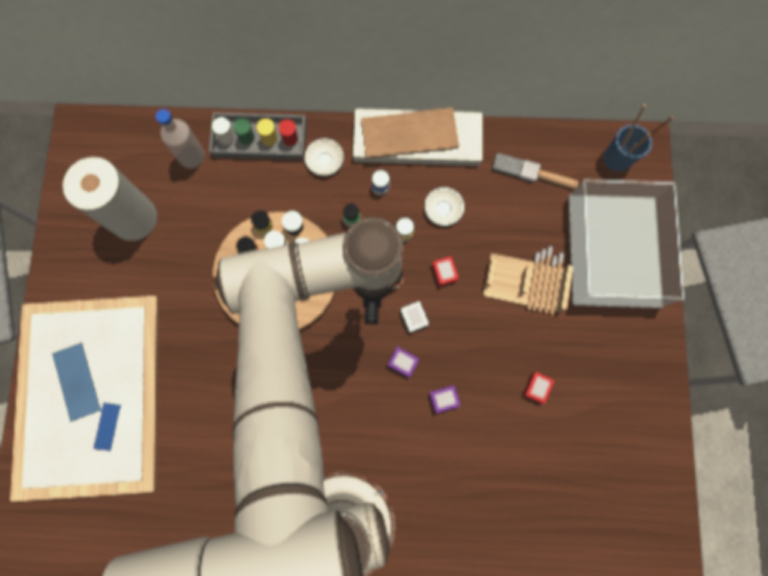

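```bash
python3 - <<'E'
from h import *
a=np.load('pics/scene_4.npz')['im'];b=np.load('pics/scene_10.npz')['im']
# register stand jars region (right part of disc) by phase correlation
for (u0,v0,w,h) in((300,135,64,64),(276,140,30,30),(310,140,48,52)):
    A=cv2.cvtColor(a[v0:v0+h,u0:u0+w],cv2.COLOR_RGB2GRAY).astype(np.float32);B=cv2.cvtColor(b[v0:v0+h,u0:u0+w],cv2.COLOR_RGB2GRAY).astype(np.float32)
    print(cv2.phaseCorrelate(A,B,cv2.createHanningWindow((w,h),cv2.CV_32F)))
print(proj('scene',[[620,173,60],[620,176,60]]))
E
```

```text
((-0.03767592757269966, 0.08745162922331318), 0.9705742666264996)
((0.021226429634003452, 0.35675439715092594), 0.929488342470593)
((0.005324906939172536, 0.03184739799159075), 0.9737246849654634)
[[339.70130896 171.98369117]
 [340.31142383 171.35370626]]
```

>>> play_rows --motion '[75,-0.5,-4,0,0,0,-9,75,-1.43,-9.54,-2,0,0,-18,75,-1.43,-9.54,-5,0,0,-27,75,-1.43,-9.54,-8,0,0,-36,75,-1.43,-9.54,-8.6,0,0,-45]'

```text
clock: 20.78
position: [444.9, -140.4, 98.2]
ee_rot: [-0.377, 0.926, 0.001, -0.002]
contact_force: [1.0, 0.4, -0.1]
gripper_width: 64.2
```

>>> play_rows --motion '[75,0,0,0,0,0,-10,75,0,0,0,0,0,-20.6,75,0,0,-2,0,0,-20.6,75,0,0,-4,0,0,-20.6,75,0,0,-4,0,0,-20.6]'

```text
clock: 21.4
position: [445.4, -140.2, 59.1]
ee_rot: [-0.209, 0.978, 0.0, -0.002]
contact_force: [0.5, -0.8, -0.4]
gripper_width: 64.2
```

```bash
python3 - <<'E'
from h import *
s=arm.read_state(); print(s['clock'],s['position'],s['ee_rot'],s['contact_force'],s['gripper_width'])
I={c:snap(c,'11')[0] for c in('top','scene')}
a=[]
for c in I:
  u,v=proj(c,[446,-140,30])[0].astype(int)-[36,32]
  cr=I[c][v:v+64,u:u+72,::-1]; a.append(cv2.resize(cr,None,fx=5,fy=5,interpolation=cv2.INTER_CUBIC))
cv2.imwrite(f'pics/c11.png',np.hstack(a))
E
```

```text
21.4 [ 445.35143351 -140.20844279   59.11146683] [-2.08611093e-01  9.77997080e-01  3.60587197e-04 -1.73006922e-03] [ 0.49152181 -0.81124592 -0.41172676] 64.17417503882946
```

View pics/c11.png

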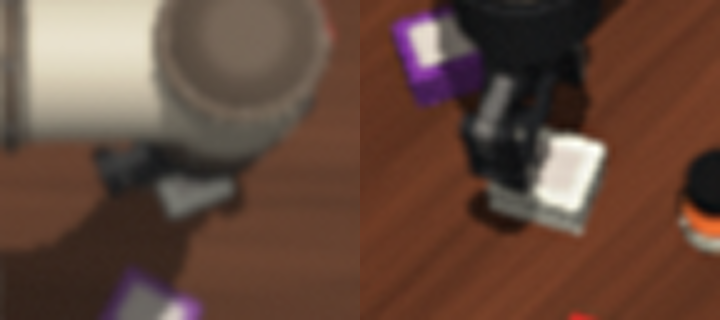

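>>> play_rows --motion '[75,0,0,-2.5,0,0,0,75,0,0,-5,0,0,0,75,0,0,-5.6,0,0,0,75,0,0,-5.6,0,0,0]'

```text
clock: 22.0
position: [446.8, -140.7, 4.9]
ee_rot: [-0.209, 0.978, -0.0, 0.0]
contact_force: [-0.7, -0.4, 0.3]
gripper_width: 64.1
```

>>> play_rows --motion '[30,0,0,0,0,0,0,30,0,0,0,0,0,0,30,0,0,0,0,0,0,30,0,0,0,0,0,0]'

```text
clock: 22.5
position: [447.4, -140.7, 5.6]
ee_rot: [-0.209, 0.978, -0.0, 0.001]
contact_force: [0.0, 1.4, 6.3]
gripper_width: 43.4
```

>>> play_rows --motion '[30,0,0,1,0,0,0,30,0,0,4,0,0,0,30,0,0,9,0,0,0,30,0,0,14,0,0,0,30,0,0,17,0,0,0]'

```text
clock: 23.12
position: [446.5, -140.7, 177.4]
ee_rot: [-0.208, 0.978, -0.0, 0.002]
contact_force: [0.5, -0.0, -2.5]
gripper_width: 43.1
```

>>> play_rows --motion '[30,0.3,4,0,0,0,9,30,0.6,9,0,0,0,18,30,0.9,14,0,0,0,27,30,1.2,19,0,0,0,36,30,1.43,24,0,0,0,45]'

```text
clock: 23.75
position: [459.8, 100.7, 174.7]
ee_rot: [-0.569, 0.822, 0.0, 0.0]
contact_force: [0.6, -0.9, -1.4]
gripper_width: 42.9
```

>>> play_rows --motion '[30,0,4,0,0,0,10,30,0,7,-1,0,0,20.6,30,0,7.52,-2,0,0,20.6,30,0,7.52,-3,0,0,20.6,30,0,7.52,-3,0,0,20.6]'

```text
clock: 24.38
position: [459.7, 173.0, 143.3]
ee_rot: [-0.704, 0.71, 0.0, -0.001]
contact_force: [0.5, 0.2, -1.6]
gripper_width: 42.7
```

```bash
python3 - <<'E'
from h import *
s=arm.read_state(); print(s['clock'],s['position'],s['ee_rot'],s['contact_force'],s['gripper_width'])
I={c:snap(c,'12')[0] for c in('top','scene')}
a=[]
for c in I:
  u,v=proj(c,[460,174,125])[0].astype(int)-[36,32]
  cr=I[c][v:v+64,u:u+72,::-1]; a.append(cv2.resize(cr,None,fx=5.5,fy=5.5,interpolation=cv2.INTER_CUBIC))
cv2.imwrite(f'pics/c12.png',np.hstack(a))
E
```

```text
24.375 [459.66252783 172.99848422 143.34946424] [-7.04116590e-01  7.10082840e-01  2.45608526e-04 -1.45865633e-03] [ 0.52374211  0.23209823 -1.61730682] 42.66745176911242
```

View pics/c12.png

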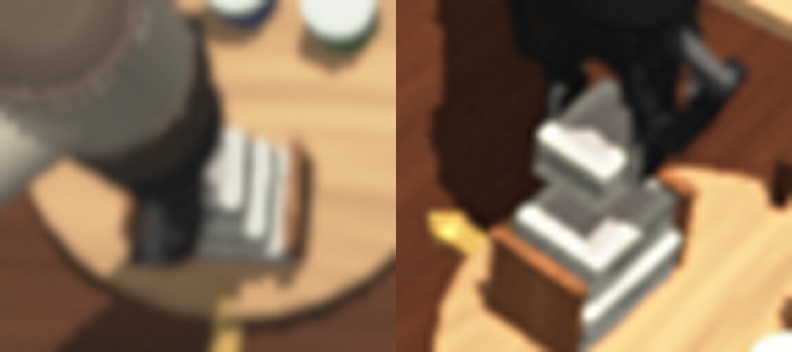

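>>> play_rows --motion '[30,0,0,-1.2,0,0,0,30,0,0,-2.2,0,0,0,30,0,0,-2.7,0,0,0,30,0,0,-3.0,0,0,0,30,0,0,-3.1,0,0,0]'

```text
clock: 25.1
position: [460.5, 174.5, 113.1]
ee_rot: [-0.705, 0.709, -0.0, -0.0]
contact_force: [0.6, -1.0, -0.8]
gripper_width: 42.7
```

>>> play_rows --motion '[30,0,0,-0.15,0,0,0,30,0,0,-0.2,0,0,0]'

```text
clock: 25.35
position: [460.6, 174.6, 111.6]
ee_rot: [-0.705, 0.709, -0.0, 0.0]
contact_force: [-0.5, 0.3, 2.0]
gripper_width: 43.1
```

```bash
python3 - <<'E'
from h import *
from edge import edgefit
I={c:snap(c,'13')[0] for c in('top','scene')}
a=[]
for c in I:
  u,v=proj(c,[460,174,110])[0].astype(int)-[36,32]
  cr=I[c][v:v+64,u:u+72,::-1]; a.append(cv2.resize(cr,None,fx=5.5,fy=5.5,interpolation=cv2.INTER_CUBIC))
cv2.imwrite(f'pics/c13.png',np.hstack(a)); print(arm.read_state()['contact_force'])
E
```

```text
[-0.14365105  0.08428264  0.07366155]
```

View pics/c13.png

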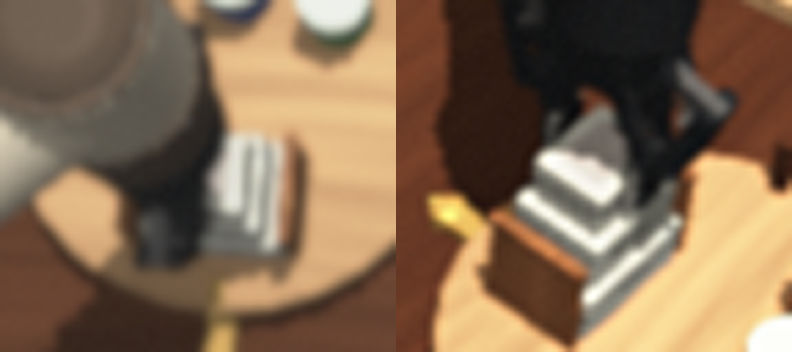

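>>> play_rows --motion '[30,0,0,-0.05,0,0,0,30,0,0,-0.05,0,0,0]'

```text
clock: 25.7
position: [460.6, 174.6, 111.6]
ee_rot: [-0.705, 0.709, -0.0, 0.0]
contact_force: [-2.7, -0.8, 5.9]
gripper_width: 42.8
```

In contact at about 6 N with the column aligned, so I'm releasing.

>>> play_rows --motion '[70,0,0,0.03,0,0,0,70,0,0,0.03,0,0,0,70,0,0,0.03,0,0,0,70,0,0,2,0,0,0,70,0,0,6,0,0,0]'

```text
clock: 26.32
position: [459.5, 173.8, 169.8]
ee_rot: [-0.705, 0.709, 0.0, -0.002]
contact_force: [1.6, 0.5, 0.5]
gripper_width: 59.7
```

>>> play_rows --motion '[70,0,0,5,0,0,0,70,-2,5,6,0,0,0,70,-4,10,6,0,0,0,70,-6,15,6,0,0,0,70,-8,20,6,0,0,0]'

```text
clock: 26.95
position: [379.7, 376.0, 230.9]
ee_rot: [-0.705, 0.709, 0.0, 0.0]
contact_force: [1.1, -0.1, -0.4]
gripper_width: 59.7
```

```bash
python3 - <<'E'
from h import *
from edge import edgefit
I={c:snap(c,'14')[0] for c in('top','scene')}
IL=list(I.items())
print('base',edgefit(IL,(460.5,174.7),89.6,80,64,72))
print('med',edgefit(IL,(460.5,174.7),89.6,68,56,106))
print('small',edgefit(IL,(460.5,174.5),89.6,54,44,136))
a=[]
for c in I:
  u,v=proj(c,[440,174,100])[0].astype(int)-[36,32]
  cr=I[c][v:v+64,u:u+72,::-1]; a.append(cv2.resize(cr,None,fx=5.5,fy=5.5,interpolation=cv2.INTER_CUBIC))
cv2.imwrite(f'pics/c14.png',np.hstack(a)); s=arm.read_state();print(s['clock'],s['position'])
E
python3 mark.py 14
```

```text
base [(array([462.43, 174.67,  90.16]), 131), (array([462.59, 178.6 ,  87.53]), 77), (array([462.99, 174.84,  89.23]), 205)]
med [(array([461.57, 174.5 ,  90.18]), 114), (array([462.24, 172.19,  88.88]), 135), (array([462.36, 173.72,  89.2 ]), 241)]
small [(array([460.8 , 174.8 ,  90.85]), 170), (array([461.15, 172.26,  89.89]), 285), (array([460.98, 173.59,  90.2 ]), 442)]
27.05 [379.09320717 378.46151911 230.32570419]
```

View pics/c14.png

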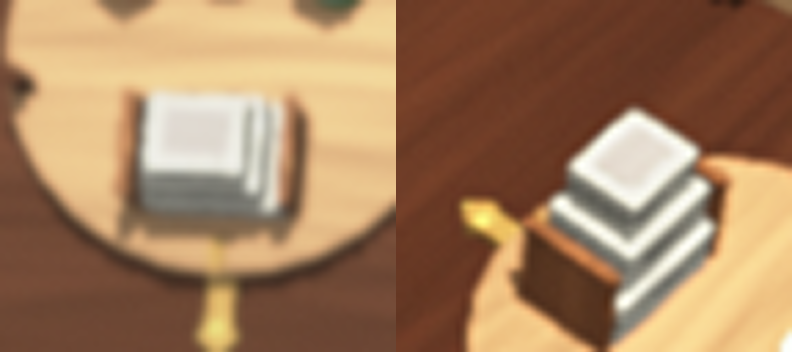

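View pics/rect14.png

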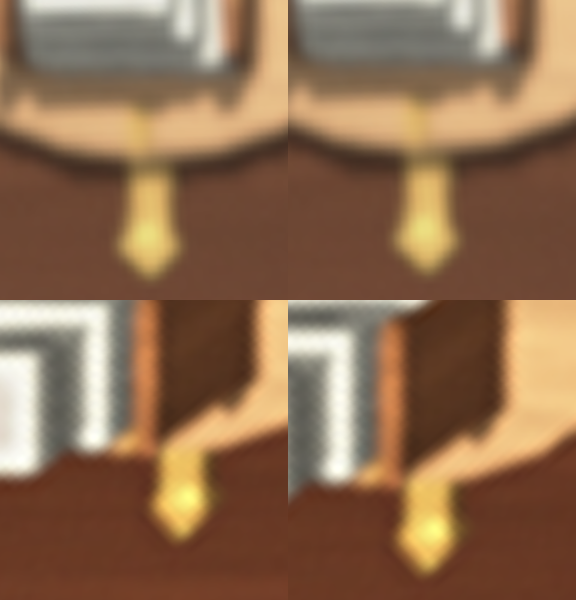

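View pics/top_14.png

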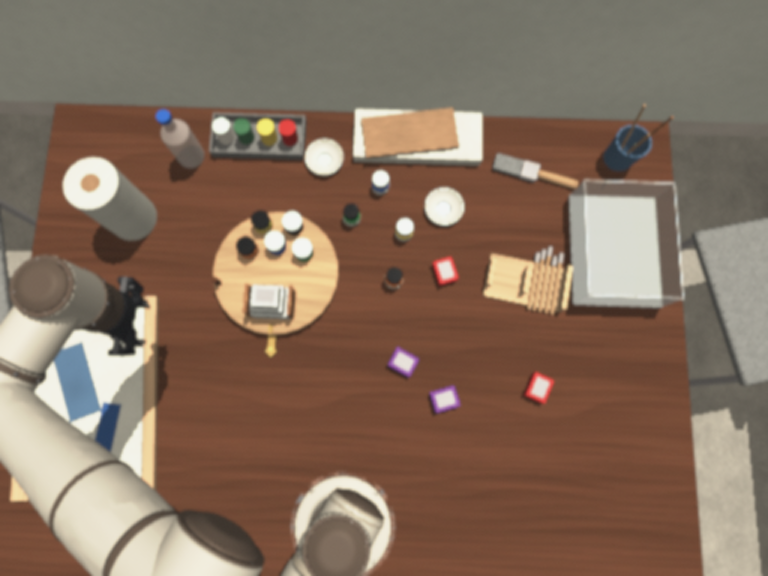

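```bash
python3 -c "
from bench import arm
print(arm.job_done())"
```

```text
the job is handed in; nothing more can be done
None
```

The rack faces the brass pointer and holds the finished column: biggest tin, medium tin, small tin. I handed the job in at about 27 s; no verdict was reported.

**What I did**
- I pushed the rim peg clockwise with the fingers straddling it, about 62°.
- The medium tin came out of the caddy by its short ends. I set it on the clear table and regripped it by its long sides so the fingers would fit the rack's open sides.
- I lowered it onto the biggest tin, then lowered the small tin on top. The contact forces when setting down were about 7 N and 6 N.

**Last checks**
- **Rack:** its direction measured between about 179.1° and 179.9° depending on the method, against about 179.3° to 179.4° for the pointer. The stand did not shift while I placed the medium tin, and the last picture shows the disc mark where it was after the push.
- **Column:** both cameras together put the small tin at (461.0, 173.6), at 90.2°. The biggest tin, measured before stacking, is at (460.8, 174.8), at 89.9°. That is about 1.2 mm off centre and under half a degree.
- **Jars, saucer and look-alikes:** they appear unmoved in the final top view. I judged this by eye.

**Disagreement**
- The oblique camera alone shows each tin about 1.4 mm further to -y than the one below it. The top camera puts the small tin and the biggest tin within 0.3 mm of each other in y, so I took this as camera calibration error.
- The last edge fits of the two lower tins (biggest and medium) were not reliable because the tins above covered them.

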